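# Discard uncapped tubes through the waste bin's sprung flap

## Robot

A 7-joint arm with a two-finger parallel gripper is mounted at the origin on a cart in front of the work surface, level with it; the furniture and walls round the work are solid. World frame = base frame: x ahead of the robot, y to its left, z up, the work surface at z = 0. Lengths are in m, angles in rad, forces in N, time in s.
With the tool pointing down it reaches from about 0.4 to 0.9 m from the base axis. Payload 5.5 kg.
Tool frame: the origin (TCP) lies midway between the tips of the shut fingers; the grasp point (between the pads) lies 19 mm behind it; z points along the fingers, y is the line along which they close (so a half turn about z gives the same grasp; the last joint's range is limited). The gripper opens to 92 mm and grips with 3 to 60 N. Pads are 19 mm wide; open, the fingers measure 130 mm over their backs; the gripper's body (75 mm by 190 mm) begins 47 mm behind the grasp point.
Start: joints at [1.572, 0.501, -0.427, 1.55, 0.221, 1.138, -0.21], TCP at [0.168, -0.628, 0.207] pointing down, gripper open.
Joint ranges: [-2.88, 2.88], [-0.31, 2.03], [-1.54, 1.56], [0.2, 2.42], [-1.41, 4.55], [0.19, 2.02], [-2.57, 2.57]. Speed limits (rad/s): [2.57, 2.57, 3.14, 3.14, 3.14, 3.14, 3.14].

## Interface

Orientations are given as a unit quaternion [x, y, z, w].
In Python, from bench import manip gives the robot as it stands.
- The arm moves only by the tool send_rows, never from a script. Its argument "deltas" is a list that holds one entry, the list of rows, each a list of 7 numbers: the shift along the world's x, y, z as a fraction of full scale, then the turn, a rotation vector about the world's x, y, z as a fraction of full scale, then the closure, from 0 (fully open) to 1 (shut). In form: [[[tx, ty, tz, wx, wy, wz, hand], ...]]. A call has 1 to 10 rows; each row shifts and turns the commanded pose from where the row before left it; what a row does not reach is not made up. Full scale, the value 1, is 200 mm for a shift and 45 degrees for a turn. A row lasts 1/12 s, in which the tool goes at most 41.7 mm and 7.16 degrees, less where a joint would pass 70% of its speed; a pose out of reach is approached as far as the arm can. A call with a number of a shift or a turn outside -1 to 1 is refused whole. A call with a gripper value outside its range is refused whole. The fingers move at their own pace and stop on an object; the grip force is fixed at half the most. Time passes only in rows, so rows that do not move let the fingers close. It gives the time, the measured TCP pose, the force, the opening and the grip force at its end, in the units of the state.
- manip.observe(): the state, without advancing time (a new reading comes with each control period).
- manip.capture(name): name is "scene" or "top" or "wrist"; returns (picture, depth): 420x560x3 uint8, blue, green, red; 420x560 float32, m along the optical axis (not along the pixel's ray), 0 where there is no reading.
- manip.get_calibration(name): a dict with "intrinsics" (3x3 intrinsics, pixels), "R" (3x3) and "t" (3): a world point X has camera coordinates R X + t. Camera axes: x right, y down, z forward; pixel columns grow to the right and rows downward; lengths in m; the calibration is good to about 2 mm. The wrist camera is an equidistant fisheye: a pixel r from the principal point sees the ray r / f radians off the axis. A picture is of the moment at which its call begins: read the wrist's pose just before it. get_calibration takes no time and is no camera call; for the wrist camera it gives the pose at the moment of the call.
- manip.close_job(): hands the job in; it is judged then, once.
The state is a dict: "t": time; "joints": joint angles; "qd": joint speeds; "joint_efforts": joint torques, N m; "tool_pos": TCP position; "tcp_rot": TCP orientation; "force": force on the tool from outside, world axes, zero at the start; "wrist_torque": the same for the moment, N m; "grip_width": finger opening in m; "finger_force": force on a finger pad.
Only numpy, scipy, OpenCV 4.12 (cv2) and the standard library are available. Lean on these libraries where they do the work, as an engineer would, in place of code of your own. Each camera call takes 0.05 s, during which the arm holds its last target. There are 200 camera calls.

## Task

Some tubes in the hooded tube box have lost their caps and must be thrown away. Swing the hood gently right back onto its stop, then post every capless tube through the sprung flap in the top of the waste bin: push the flap down with the tube's foot and let go only once the tube is past it, so that it drops into the bin and the flap closes behind it. Leave the capped tubes standing in the box, and finally lower the hood gently until it is fully shut, never letting it fall.

Things in the scene. Friction and masses are not known exactly. Their poses are not given: they have to be found in the camera images.
- tube_box: fixed grey tube box under a clear hood, 165 (x) x 200 mm (y). Origin: centre of its underside; x points away from the robot to the hinge. Block 44 mm high with six square pockets 36 mm wide, their floor 6 mm above the bench, centred at x = +27.5 and -34.5, y = -68, 0 and +68 mm. Tubes have 4 mm play each side and may lean a little; which stands where varies.
- hood_hinge (a point): middle of the hood's hinge line, on the far edge of the tube box at x = +82.5 mm, 45 mm above the bench; the line runs along the box's y.
- hood_lug (a point): centre of the white disc lug on the middle of the hood's front: diameter 30 mm, 12 mm thick along the box's y; pinched across y from above, it turns between the fingers as the hood swings. Shut, it lies 183 mm before the hinge line and 55 mm above it (100 mm above the bench), and moves on that radius; hood open, it is the top.
- hood (a joint): hinge of the clear hood (shell 165 x 200 x 80 mm, black edges, 0.2 kg, rim 45 mm above the bench, top at 125 mm), rad: 0 shut, 1.66 leaning back on its stop. It balances at about 1.1: below that it falls shut when let go, beyond it falls back onto its stop, at nearly 2 rad/s; only a little friction and damping.
- waste_bin: free-standing closed grey metal waste bin, 220 mm (x) x 130 mm (y) and 200 mm high, 3 kg, not fastened. Origin: centre of its underside; x points away from the robot at yaw 0. Inside it is hollow, with a floor that slopes down towards the robot's side from about 75 to 6 mm.
- bin_slot (a point): centre of the slot in the bin's top, level with the top (200 mm up), 40 mm beyond the bin's middle in its x: 80 mm (bin x) by 90 mm (bin y), closed by the flap. A tube pushed down upright, 7 mm to the robot's side of this point (along bin x), has passed the flap's free edge when its foot is about 70 mm below the top; let go at 80 mm, it drops in.
- flap (a joint): hinge of the sprung steel flap in the slot, rad: 0 shut (level with the top), positive down into the bin, to 1.35. Flap 76 mm (x) x 86 mm, hinged 39 mm beyond the slot centre (bin x); free edge at the robot's side. Spring 0.10 N m shut, 0.18 N m open, and a damper (0.10 N m s/rad): a tube's weight or drop does not open it; it closes in about 2 s.
- open_tube_1: open plastic tube that has lost its cap: a plain straight cylinder 29 mm in diameter and 108 mm long, open at the top, 40 to 65 g. Origin at the centre of its underside (foot), z up along the tube. Stands upright in a pocket of the tube box at the start. Two to four such tubes are present.
- open_tube_2: open plastic tube that has lost its cap: a plain straight cylinder 29 mm in diameter and 108 mm long, open at the top, 40 to 65 g. Origin at the centre of its underside (foot), z up along the tube. Stands upright in a pocket of the tube box at the start. Two to four such tubes are present.
- open_tube_3: open plastic tube that has lost its cap: a plain straight cylinder 29 mm in diameter and 108 mm long, open at the top, 40 to 65 g. Origin at the centre of its underside (foot), z up along the tube. Stands upright in a pocket of the tube box at the start. Two to four such tubes are present.
- open_tube_4: open plastic tube that has lost its cap: a plain straight cylinder 29 mm in diameter and 108 mm long, open at the top, 40 to 65 g. Origin at the centre of its underside (foot), z up along the tube. Stands upright in a pocket of the tube box at the start. Two to four such tubes are present.
- capped_tube_1: capped tube: 28 mm body with a wider screw cap (34 mm in diameter, the top 14 mm), 112 mm tall, 60 g. Origin at the centre of its underside, z up along the tube. Stands in a pocket of the tube box and stays there.
- capped_tube_2: capped tube: 28 mm body with a wider screw cap (34 mm in diameter, the top 14 mm), 112 mm tall, 60 g. Origin at the centre of its underside, z up along the tube. Stands in a pocket of the tube box and stays there.

How it is judged:
By the outcome, as a careful person would: the job done as asked, in the order asked, and still so for the second after the job is handed in, with the robot touching nothing.
Of open_tube_1, open_tube_2, open_tube_3, open_tube_4 only 2 to 4 are there at a start; the rules pass over those that are not, and their reading is None.
At some moment in a run one of waste_bin may be knocked a few centimetres aside while the robot is not near it.
It also fails if it takes over 210 s, if anything falls off the work surface, if the arm or the gripper's body presses on something with over 40 N, if the wrist force passes 120 N, or if a joint passes its speed limit or range.

## Working session

There is one attempt and no reset: what is moved stays moved. The work goes in short steps, Python scripts to look and compute and a tool call to move; the robot and the scene stay as the last step left them, time stands still between calls to the robot, and variables do not carry over. Pictures are saved under pics/ and viewed, at most 14 in all, crops included, and the job is handed in when it is done.

Besides the shell and the picture viewer there is one more tool, called by a JSON object that holds its "method" and its "body", one argument or row to a line. send_rows: Moves the arm, as the interface text tells. Shift numbers are shares of 200 mm and turn numbers shares of 45 degrees, none past 1 either way. Its arguments: {"type":"object","properties":{"deltas":{"type":"array","items":{"type":"array","items":{"type":"array","items":{"type":"number"}}}}},"required":["deltas"]}

```bash
mkdir -p pics; cat > h.py <<'E'
import numpy as np, cv2
from bench import manip
def snap(cam,fn):
    c=manip.get_calibration(cam); im,d=manip.capture(cam)
    cv2.imwrite('pics/'+fn+'.png',im); np.savez('pics/'+fn+'.npz',d=d,K=c['intrinsics'],R=c['R'],t=c['t']); return im,d,c
def load(fn): return np.load('pics/'+fn+'.npz')
def px(fn,u,v,z=None):
    f=load(fn);K,R,t=f['K'],f['R'],f['t']
    r=np.array([(u-K[0,2])/K[0,0],(v-K[1,2])/K[1,1],1.])
    if z is None:
        dd=f['d'][int(round(v)),int(round(u))]
        return R.T@(r*dd-t)
    o=-R.T@t; w=R.T@r
    return o+w*(z-o[2])/w[2]
E
python3 - <<'E'
from h import *
print(manip.observe())
for c in('scene','top'):
    im,d,k=snap(c,c+'0'); print(c,-k['R'].T@k['t'],k['intrinsics'][0])
a=cv2.imread('pics/scene0.png');b=cv2.imread('pics/top0.png')
E
```

```text
{'t': 0.0, 'joints': array([ 1.57218042,  0.50188014, -0.42681476,  1.55147985,  0.22082492,
        1.13827595, -0.21026512]), 'qd': array([ 0.00041131,  0.00085476, -0.00092379,  0.00118255,  0.0001643 ,
       -0.00126592,  0.00085075]), 'joint_efforts': array([-4.11925466e-04, -5.66587973e+01, -5.81655845e+00, -2.79114819e+01,
       -6.86238147e-02,  3.06649518e-02,  1.52039634e-04]), 'tool_pos': array([ 0.16801639, -0.62712992,  0.2054478 ]), 'tcp_rot': array([ 9.91435020e-01,  1.30597178e-01, -9.67930707e-05, -9.83883344e-04]), 'force': array([ 0.37120122, -0.08353934,  0.49738918]), 'wrist_torque': array([-0.00321473,  0.00569756,  0.04257825]), 'finger_force': 0.0, 'grip_width': 0.09201951205921723}
scene [0.9871543  0.24487997 0.84693301] [461.35427865   0.         278.26276222]
top [0.3919952  0.01951832 0.96708815] [384.96643818   0.         273.47139185]
```

View pics/top0.png

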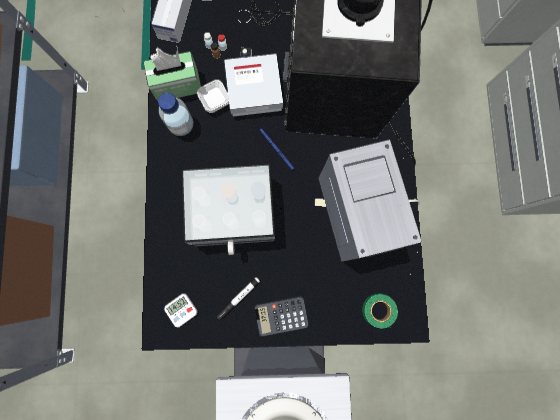

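View pics/scene0.png

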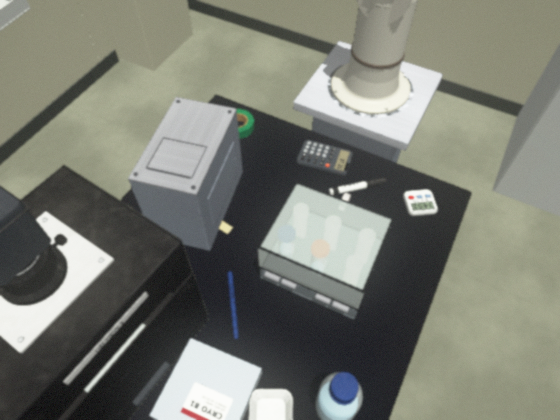

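The top view shows the box at about (228,205) with its lug at (231,247), and the bin at about (370,200) with its slot at (370,180). I'll enlarge both.

```bash
python3 - <<'E'
from h import *
b=cv2.imread('pics/top0.png')
A=cv2.resize(b[155:265,170:290],None,fx=5,fy=5,interpolation=cv2.INTER_CUBIC)
B=cv2.resize(b[135:265,310:430],None,fx=4.6,fy=4.6,interpolation=cv2.INTER_CUBIC)
cv2.imwrite('pics/a.png',A);cv2.imwrite('pics/b.png',B)
E
```

```text
(no output)
```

View pics/a.png

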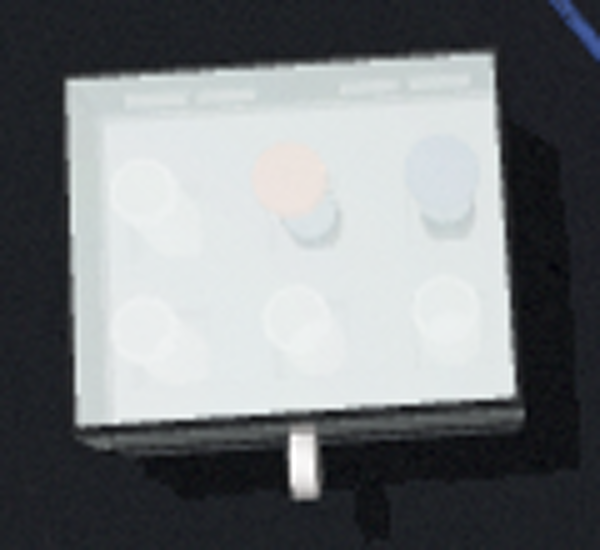

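View pics/b.png

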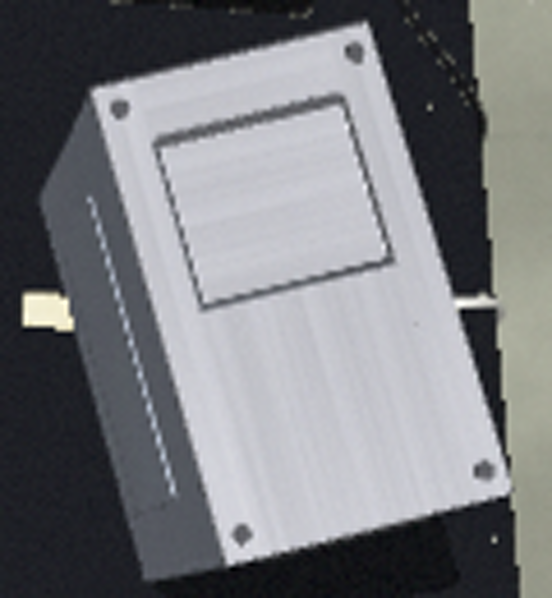

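Four tubes have no cap: back-left, and front left, middle and right. The capped ones are back-middle (orange) and back-right (blue). Next I'll compute the poses from the corner pixels.

```bash
cat >> h.py <<'E'
def fit(fn,pix,loc,z,offs=(0,0),s=1):
    P=np.array([px(fn,offs[0]+(u+.5)/s-.5,offs[1]+(v+.5)/s-.5,z)[:2] for u,v in pix]);L=np.array(loc,float)
    p=P-P.mean(0);l=L-L.mean(0)
    a=np.arctan2((l[:,0]*p[:,1]-l[:,1]*p[:,0]).sum(),(l*p).sum())
    R=np.array([[np.cos(a),-np.sin(a)],[np.sin(a),np.cos(a)]])
    o=P.mean(0)-R@L.mean(0)
    print('fit',o.round(4),'yaw',a.round(4),'res mm',((P-(L@R.T+o))*1000).round(1).tolist())
    return o,a,R
E
python3 - <<'E'
from h import *
o,a,R=fit('top0',[(66,79),(494,53),(517,397),(80,424)],[(.0825,.1),(.0825,-.1),(-.0825,-.1),(-.0825,.1)],.125,(170,155),5)
print('lug',R@[-.1005,0]+o,'hinge',R@[.0825,0]+o)
for n,u,v in(('BL',146,191),('FL',143,330),('FM',298,318),('FR',445,310)):
    w=px('top0',170+u/5,155+v/5,.114); print(n,w,R.T@(w[:2]-o))
for x in(.0275,-.0345):
  for y in(.068,0,-.068): print((R@[x,y]+o).round(4))
for u,v in((231,250),(230,245)): print('lugpx',px('top0',u,v),px('top0',u,v,.115))
o,a,R=fit('top0',[(92,88),(368,20),(511,490),(227,565)],[(.11,.065),(.11,-.065),(-.11,-.065),(-.11,.065)],.2,(310,135),4.6)
print('slot',R@[.04,0]+o,'drop',R@[.033,0]+o)
o,a,R=fit('top0',[(155,142),(341,97),(393,263),(204,307)],[(.08,.045),(.08,-.045),(0,-.045),(0,.045)],.2,(310,135),4.6)
print('drop',R@[.033,0]+o, px('top0',370,180))
E
```

```text
fit [0.5539 0.115 ] yaw 0.0409 res mm [[-4.0, -3.2], [-4.8, 3.6], [3.8, 3.9], [4.9, -4.3]]
lug [0.45352034 0.11091439] hinge [0.63636764 0.11838869]
BL [0.57732418 0.18004496 0.114     ] [0.02602404 0.06401634]
FL [0.51389102 0.18108677 0.114     ] [-0.03731364  0.0676481 ]
FM [0.51757991 0.11180089 0.114     ] [-0.03645768 -0.00173063]
FR [0.51955563 0.04596136 0.114     ] [-0.03717271 -0.06759592]
[0.5786 0.1841]
[0.5814 0.1161]
[0.5842 0.0482]
[0.5167 0.1816]
[0.5195 0.1136]
[0.5222 0.0457]
lugpx [0.44738597 0.10922096 0.1142307 ] [0.44733601 0.10914004 0.115     ]
lugpx [0.45868093 0.11161748 0.11167447] [0.45842168 0.11125944 0.115     ]
fit [ 0.5426 -0.1923] yaw 0.2194 res mm [[-0.4, -0.5], [0.2, -0.2], [0.6, 1.1], [-0.3, -0.5]]
slot [ 0.5815944 -0.1835459] drop [ 0.57476227 -0.18506968]
fit [ 0.5419 -0.1922] yaw 0.219 res mm [[-0.6, -1.4], [-1.3, 1.7], [0.1, 1.3], [1.9, -1.6]]
drop [ 0.57409505 -0.18506308] [ 0.57739372 -0.18513978  0.20078245]
```

Measured:

| Item | Result |
|---|---|
| Box | yaw 0.041, centre (0.554, 0.115) |
| Lug | (0.4535, 0.111, 0.10), agrees with the lug pixels |
| Bin | yaw 0.22, slot (0.5815, -0.1835), fit residuals under 2 mm |

I'll move up and around towards the lug.

{"method": "send_rows", "body": {
  "deltas": [
    [[0,0,0.16,0,0,-0.1,0],[0,0,0.16,0,0,-0.1,0],[0.05,0.05,0.16,0,0,-0.08,0],[0.1,0.1,0.16,0,0,0,0],[0.13,0.15,0,0,0,0,0],[0.13,0.15,0,0,0,0,0],[0.13,0.15,0,0,0,0,0],[0.13,0.15,0,0,0,0,0],[0.13,0.15,0,0,0,0,0],[0.13,0.15,0,0,0,0,0]]
  ]
}}

```text
t: 0.93
tool_pos: [0.3544, -0.4165, 0.3335]
tcp_rot: [1.0, 0.021, -0.0, -0.0]
force: [0.8, -0.2, -0.3]
grip_width: 0.0917
finger_force: 0.0
```

{"method": "send_rows", "body": {
  "deltas": [
    [[0.13,0.15,0,0,0,0,0],[0.13,0.15,0,0,0,0,0],[0.13,0.15,0,0,0,0,0],[0.1,0.17,0,0,0,0,0],[0.03,0.2,0,0,0,0,0],[0,0.2,0,0,0,0,0],[0,0.2,0,0,0,0,0],[0,0.2,0,0,0,0,0],[0,0.2,0,0,0,0,0],[0,0.2,0,0,0,0,0]]
  ]
}}

```text
t: 1.77
tool_pos: [0.457, -0.0524, 0.3335]
tcp_rot: [1.0, 0.021, -0.0, 0.0]
force: [0.8, 0.2, 0.0]
grip_width: 0.0915
finger_force: 0.0
```

{"method": "send_rows", "body": {
  "deltas": [
    [[-0.01,0.18,0,0,0,0,0],[-0.01,0.18,0,0,0,0,0],[0,0.16,-0.05,0,0,0,0],[0,0.1,-0.12,0,0,0,0],[0,0,-0.18,0,0,0,0],[0,0,-0.18,0,0,0,0],[0,0,-0.18,0,0,0,0],[0,0,-0.1,0,0,0,0],[0,0,0,0,0,0,0],[0,0,0,0,0,0,0]]
  ]
}}

```text
t: 2.6
tool_pos: [0.4528, 0.0699, 0.1712]
tcp_rot: [1.0, 0.021, -0.001, -0.0]
force: [0.7, 0.4, 1.0]
grip_width: 0.0917
finger_force: 0.0
```

```bash
python3 - <<'E'
from h import *
print(manip.observe()['tool_pos'])
im,d,c=snap('wrist','w0');snap('top','top1')
b=cv2.imread('pics/top1.png');A=cv2.resize(b[140:270,165:295],(560,560),interpolation=cv2.INTER_CUBIC)
cv2.imwrite('pics/w0c.png',cv2.resize(np.hstack([im,cv2.resize(A,(420,420))]),(800,343)))
E
```

```text
[0.45281254 0.06994425 0.17120159]
```

View pics/w0c.png

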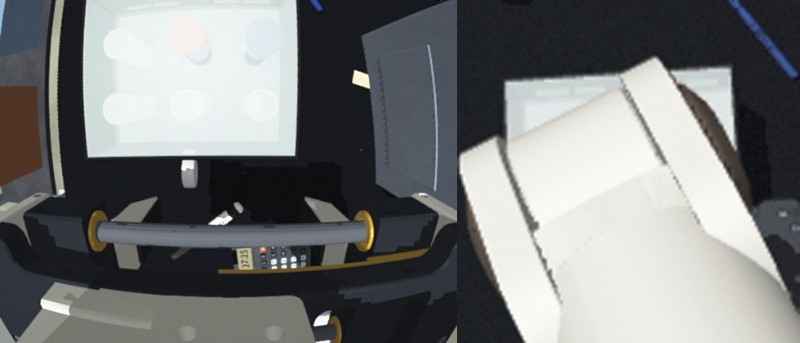

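The wrist view shows the lug at full-image pixel (231,212) or so, ahead of the fingers. Moves turn out to count from the measured pose. I'll check the lug's position through the fisheye model.

```bash
cat >> h.py <<'E'
def wpx(fn,u,v,z):
    f=load(fn);K,R,t=f['K'],f['R'],f['t']
    a=np.array([(u-K[0,2])/K[0,0],(v-K[1,2])/K[1,1]]);th=np.hypot(*a)
    r=np.array([*(a/th*np.sin(th)),np.cos(th)])
    o=-R.T@t; w=R.T@r
    return o+w*(z-o[2])/w[2]
E
python3 - <<'E'
from h import *
for n,u,v,z in(('lug',231,205,.11),('lugfront',231,230,.1),('hoodFL',105,189,.125),('hoodFR',361,192,.125),('FL',142,131,.114),('FM',228,129,.114),('FR',319,128,.114),('BL',147,53,.114)): print(n,wpx('w0',u,v,z))
E
```

```text
lug [0.46130178 0.10949216 0.11      ]
lugfront [0.43772867 0.1110537  0.1       ]
hoodFL [0.47415076 0.20891288 0.125     ]
hoodFR [0.47884014 0.01472298 0.125     ]
FL [0.51771545 0.17944093 0.114     ]
FM [0.51878341 0.11191205 0.114     ]
FR [0.52200596 0.04664038 0.114     ]
BL [0.5781752  0.17730221 0.114     ]
```

Both cameras agree on the lug. Next I'll descend over it and pinch.

{"method": "send_rows", "body": {
  "deltas": [
    [[0.002,0.08,0,0,0,0,0],[0,0.08,0,0,0,0,0],[0,0.045,0,0,0,0,0],[0,0,-0.05,0,0,0,0],[0,0,-0.1,0,0,0,0],[0,0,-0.1,0,0,0,0],[0,0,-0.1,0,0,0,0],[0,0,-0.05,0,0,0,0],[0,0,0,0,0,0,0],[0,0,0,0,0,0,0]]
  ]
}}

```text
t: 3.53
tool_pos: [0.4541, 0.1104, 0.0918]
tcp_rot: [1.0, 0.021, -0.0, 0.0]
force: [-0.7, -0.0, 0.4]
grip_width: 0.0918
finger_force: 0.0
```

{"method": "send_rows", "body": {
  "deltas": [
    [[0,0,0,0,0,0,0.5],[0,0,0,0,0,0,0.7],[0,0,0,0,0,0,0.85],[0,0,0,0,0,0,0.95],[0,0,0,0,0,0,1],[0,0,0,0,0,0,1],[0,0,0,0,0,0,1],[0,0,0,0,0,0,1],[0,0,0,0,0,0,1],[0,0,0,0,0,0,1]]
  ]
}}

```text
t: 4.37
tool_pos: [0.4541, 0.1107, 0.0917]
tcp_rot: [1.0, 0.021, -0.0, -0.0]
force: [-0.3, 0.7, 0.2]
grip_width: 0.0295
finger_force: 0.0
```

```bash
python3 - <<'E'
import numpy as np
# rows for arc, 7 chunks of 8 steps
r=np.hypot(.183,.055);a0=np.arctan2(.055,-.183);c,s=np.cos(.041),np.sin(.041)
th=np.linspace(0,1.65,51);P=np.c_[r*np.cos(a0-th),r*np.sin(a0-th)]
D=np.diff(P,axis=0)/.2
for i in range(0,50,5):
    m=D[i:i+5].mean(0);print(i,(m[0]*c).round(3),(m[0]*s).round(4),m[1].round(3), (P[i+5]-P[0]).round(4))
E
```

```text
0 0.012 0.0005 0.029 [0.0115 0.0293]
5 0.016 0.0007 0.027 [0.0277 0.0563]
10 0.02 0.0008 0.024 [0.0481 0.0803]
15 0.024 0.001 0.02 [0.0722 0.1006]
20 0.027 0.0011 0.016 [0.0992 0.1167]
25 0.029 0.0012 0.011 [0.1286 0.1282]
30 0.031 0.0013 0.006 [0.1594 0.1346]
35 0.031 0.0013 0.001 [0.1909 0.1359]
40 0.031 0.0013 -0.004 [0.2221 0.132 ]
45 0.03 0.0012 -0.009 [0.2523 0.1231]
```

Still closing; a few more rows.

{"method": "send_rows", "body": {
  "deltas": [
    [[0,0,0,0,0,0,1],[0,0,0,0,0,0,1],[0,0,0,0,0,0,1],[0,0,0,0,0,0,1],[0,0,0,0,0,0,1],[0,0,0,0,0,0,1]]
  ]
}}

```text
t: 4.87
tool_pos: [0.4542, 0.1103, 0.0917]
tcp_rot: [1.0, 0.021, -0.0, 0.0]
force: [1.0, -0.8, 1.1]
grip_width: 0.0108
finger_force: 30.0
```

{"method": "send_rows", "body": {
  "deltas": [
    [[0.012,0,0.029,0,0,0,1],[0.012,0.001,0.029,0,0,0,1],[0.012,0,0.029,0,0,0,1],[0.012,0.001,0.029,0,0,0,1],[0.012,0,0.029,0,0,0,1],[0.016,0.001,0.027,0,0,0,1],[0.016,0,0.027,0,0,0,1],[0.016,0.001,0.027,0,0,0,1],[0.016,0.001,0.027,0,0,0,1],[0.016,0.001,0.027,0,0,0,1]]
  ]
}}

```text
t: 5.7
tool_pos: [0.4857, 0.1117, 0.1489]
tcp_rot: [1.0, 0.021, 0.003, -0.001]
force: [12.8, -2.2, -12.9]
grip_width: 0.01
finger_force: 30.0
```

```bash
cat > arc.py <<'E'
import sys
from h import *
# arc from present pose: pivot is TCP + up; args: target hood angle, rows
off=.014; H=np.array([.6364,.045]); o=manip.observe(); p=o['tool_pos']; n=int(sys.argv[2])
xh=(p[0]-.4541)/np.cos(.041)-.1823; a=np.arctan2(p[2]+off-.045,xh); r=np.hypot(p[2]+off-.045,xh)
a0=np.arctan2(.0917+off-.045,-.1823); th=a0-a; T=float(sys.argv[1])
print('theta',th.round(3),'r',r.round(4),'f',o['force'].round(1),'tq',o['wrist_torque'].round(2))
q=a-np.linspace(0,T-th,n+1);P=r*np.c_[np.cos(q),np.sin(q)];D=np.diff(P,axis=0)/.2
for i in range(0,n,5): 
    m=D[i:i+5].mean(0);print(i,(m*[np.cos(.041),1]).round(3),'y',(m[0]*.041).round(4))
E
python3 arc.py 1.64 40
```

```text
theta 0.343 r 0.1913 f [ 12.8  -2.2 -12.9] tq [-0.3  -2.68  0.02]
0 [0.021 0.023] y 0.0009
5 [0.024 0.019] y 0.001
10 [0.027 0.015] y 0.0011
15 [0.029 0.01 ] y 0.0012
20 [0.03  0.005] y 0.0013
25 [0.031 0.   ] y 0.0013
30 [ 0.031 -0.005] y 0.0013
35 [ 0.029 -0.009] y 0.0012
```

{"method": "send_rows", "body": {
  "deltas": [
    [[0.021,0.001,0.023,0,0,0,1],[0.021,0.001,0.023,0,0,0,1],[0.021,0.001,0.023,0,0,0,1],[0.021,0.001,0.023,0,0,0,1],[0.021,0.001,0.023,0,0,0,1],[0.024,0.001,0.019,0,0,0,1],[0.024,0.001,0.019,0,0,0,1],[0.024,0.001,0.019,0,0,0,1],[0.024,0.001,0.019,0,0,0,1],[0.024,0.001,0.019,0,0,0,1]]
  ]
}}

```text
t: 6.53
tool_pos: [0.5288, 0.1135, 0.1896]
tcp_rot: [1.0, 0.021, 0.001, -0.0]
force: [8.1, -0.8, -13.3]
grip_width: 0.0086
finger_force: 30.0
```

```bash
python3 arc.py 1.64 30; python3 -c "
from h import *
snap('top','top2');im,d,c=snap('scene','s2');im2=cv2.imread('pics/top2.png')
cv2.imwrite('pics/s2c.png',cv2.resize(np.hstack([im,im2]),(800,300)))"
```

```text
theta 0.654 r 0.1917 f [  8.1  -0.8 -13.3] tq [-0.16 -1.84  0.04]
0 [0.027 0.015] y 0.0011
5 [0.03  0.011] y 0.0012
10 [0.031 0.006] y 0.0013
15 [0.031 0.001] y 0.0013
20 [ 0.031 -0.005] y 0.0013
25 [ 0.03 -0.01] y 0.0012
```

View pics/s2c.png

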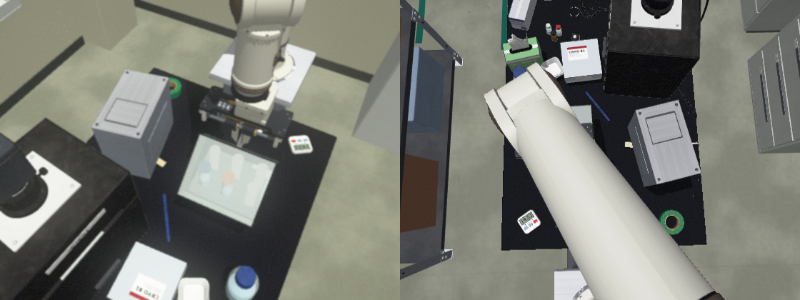

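The hood is up by about 0.65 rad, held at the lug. The force points towards the hinge, so I'll add a slight inward correction.

{"method": "send_rows", "body": {
  "deltas": [
    [[0.012,0,-0.008,0,0,0,1],[0.01,0,-0.01,0,0,0,1],[0.027,0.001,0.013,0,0,0,1],[0.027,0.001,0.013,0,0,0,1],[0.027,0.001,0.013,0,0,0,1]]
  ]
}}

```text
t: 7.05
tool_pos: [0.5444, 0.1141, 0.1958]
tcp_rot: [1.0, 0.021, -0.003, 0.002]
force: [-14.0, -6.1, 22.1]
grip_width: 0.0097
finger_force: 30.0
```

```bash
sed -i 's/off=.014/off=.0167/; s/P=r\*np.c_/P=np.linspace(r,.193,n+1)[:,None]*np.c_/' arc.py; sed -i 's/np.linspace(r,.193,n+1)/np.r_[np.linspace(r,.193,6),np.full(n-5,.193)]/' arc.py; python3 arc.py 1.64 30
```

```text
theta 0.734 r 0.1911 f [-14.   -6.1  22.1] tq [-1.31  3.47 -0.04]
0 [0.026 0.014] y 0.001
5 [0.028 0.008] y 0.0011
10 [0.029 0.004] y 0.0012
15 [ 0.029 -0.001] y 0.0012
20 [ 0.029 -0.005] y 0.0012
25 [ 0.028 -0.009] y 0.0011
```

{"method": "send_rows", "body": {
  "deltas": [
    [[0.026,0.001,0.014,0,0,0,1],[0.026,0.001,0.014,0,0,0,1],[0.026,0.001,0.014,0,0,0,1],[0.026,0.001,0.014,0,0,0,1],[0.026,0.001,0.014,0,0,0,1],[0.028,0.001,0.008,0,0,0,1],[0.028,0.001,0.008,0,0,0,1],[0.028,0.001,0.008,0,0,0,1],[0.028,0.001,0.008,0,0,0,1],[0.028,0.001,0.008,0,0,0,1]]
  ]
}}

```text
t: 7.88
tool_pos: [0.6023, 0.1166, 0.2185]
tcp_rot: [1.0, 0.021, 0.001, 0.0]
force: [-1.3, -2.5, 7.8]
grip_width: 0.0087
finger_force: 30.0
```

```bash
python3 arc.py 1.64 20
```

```text
theta 1.059 r 0.1932 f [-1.3 -2.5  7.8] tq [-0.62  0.66 -0.02]
0 [0.028 0.003] y 0.0011
5 [ 0.028 -0.001] y 0.0011
10 [ 0.027 -0.005] y 0.0011
15 [ 0.026 -0.009] y 0.0011
```

{"method": "send_rows", "body": {
  "deltas": [
    [[0.028,0.001,0.005,0,0,0,1],[0.028,0.001,0.005,0,0,0,1],[0.028,0.001,0.003,0,0,0,1],[0.028,0.001,0.003,0,0,0,1],[0.028,0.001,0.002,0,0,0,1],[0.028,0.001,0,0,0,0,1],[0.028,0.001,0,0,0,0,1],[0.028,0.001,-0.001,0,0,0,1],[0.028,0.001,-0.001,0,0,0,1],[0.028,0.001,-0.002,0,0,0,1]]
  ]
}}

```text
t: 8.72
tool_pos: [0.6599, 0.119, 0.2223]
tcp_rot: [1.0, 0.021, 0.003, -0.0]
force: [-0.2, -2.2, 9.3]
grip_width: 0.0089
finger_force: 30.0
```

```bash
python3 arc.py 1.64 10
```

```text
theta 1.358 r 0.1954 f [-0.2 -2.2  9.3] tq [-0.47  0.11 -0.02]
0 [ 0.026 -0.008] y 0.0011
5 [ 0.026 -0.009] y 0.0011
```

{"method": "send_rows", "body": {
  "deltas": [
    [[0.027,0.001,-0.003,0,0,0,1],[0.027,0.001,-0.003,0,0,0,1],[0.027,0.001,-0.004,0,0,0,1],[0.026,0.001,-0.005,0,0,0,1],[0.026,0.001,-0.005,0,0,0,1],[0.026,0.001,-0.006,0,0,0,1],[0.02,0.001,-0.006,0,0,0,1],[0.02,0.001,-0.006,0,0,0,1],[0.015,0.001,-0.005,0,0,0,1],[0.01,0,-0.004,0,0,0,1]]
  ]
}}

```text
t: 9.55
tool_pos: [0.7058, 0.1209, 0.2132]
tcp_rot: [1.0, 0.02, 0.004, -0.001]
force: [2.4, -1.0, 9.2]
grip_width: 0.0088
finger_force: 30.0
```

```bash
python3 arc.py 1.66 5;  python3 -c "
from h import *
a=snap('wrist','w3')[0];im,d,c=snap('scene','s3')
cv2.imwrite('pics/s3c.png',cv2.resize(np.hstack([im,a]),(800,300)))"
```

```text
theta 1.596 r 0.1976 f [ 2.4 -1.   9.2] tq [-0.27 -0.54  0.02]
0 [ 0.01  -0.009] y 0.0004
```

View pics/s3c.png

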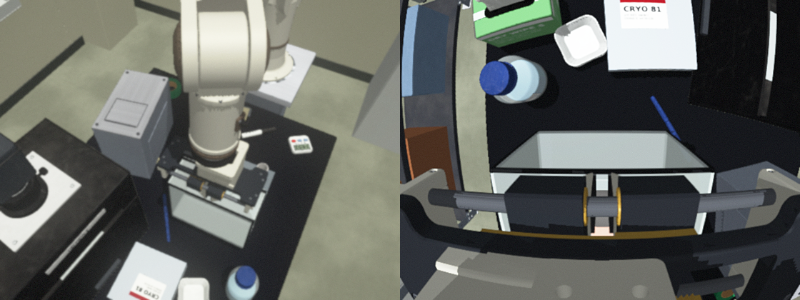

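The hood is nearly upright with the lug still pinched. I'll ease it onto the stop.

{"method": "send_rows", "body": {
  "deltas": [
    [[0.015,0,-0.005,0,0,0,1],[0.015,0.001,-0.005,0,0,0,1],[0.015,0,-0.005,0,0,0,1],[0.015,0.001,-0.005,0,0,0,1],[0,0,0,0,0,0,1]]
  ]
}}

```text
t: 10.07
tool_pos: [0.7178, 0.1214, 0.2089]
tcp_rot: [1.0, 0.02, 0.004, -0.001]
force: [3.8, -2.2, 9.0]
grip_width: 0.009
finger_force: 30.0
```

{"method": "send_rows", "body": {
  "deltas": [
    [[0.012,0,-0.004,0,0,0,1],[0.012,0.001,-0.004,0,0,0,1],[0.012,0,-0.004,0,0,0,1],[0,0,0,0,0,0,1]]
  ]
}}

```text
t: 10.4
tool_pos: [0.7245, 0.1217, 0.2061]
tcp_rot: [1.0, 0.021, 0.003, -0.001]
force: [2.8, -0.6, 7.2]
grip_width: 0.0081
finger_force: 30.0
```

{"method": "send_rows", "body": {
  "deltas": [
    [[0.012,0,-0.005,0,0,0,1],[0.012,0.001,-0.005,0,0,0,1],[0.012,0,-0.005,0,0,0,1],[0,0,0,0,0,0,1]]
  ]
}}

```text
t: 10.73
tool_pos: [0.7291, 0.122, 0.2038]
tcp_rot: [1.0, 0.021, 0.001, -0.0]
force: [-5.7, -2.8, 14.5]
grip_width: 0.0081
finger_force: 30.0
```

The stop is reached, since the force reversed. I'll release and rise.

{"method": "send_rows", "body": {
  "deltas": [
    [[0,0,0,0,0,0,0.8],[0,0,0,0,0,0,0.6],[0,0,0,0,0,0,0.5],[0,0,0,0,0,0,0.5],[0,0,0.1,0,0,0,0.5],[0,0,0.18,0,0,0,0.5],[0,0,0.18,0,0,0,0.5],[0,0,0.1,0,0,0,0.5],[0,0,0,0,0,0,0.5],[0,0,0,0,0,0,0.5]]
  ]
}}

```text
t: 11.57
tool_pos: [0.7295, 0.1219, 0.3134]
tcp_rot: [1.0, 0.021, 0.001, -0.0]
force: [-0.4, -0.6, -0.9]
grip_width: 0.0457
finger_force: 0.0
```

{"method": "send_rows", "body": {
  "deltas": [
    [[-0.18,-0.01,0.02,0,0,0,0.5],[-0.19,-0.01,0,0,0,0,0.5],[-0.19,-0.01,0,0,0,0,0.5],[-0.19,-0.01,0,0,0,0,0.5],[-0.19,-0.01,0,0,0,0,0.5],[-0.19,-0.01,0,0,0,0,0.5],[-0.1,0,0,0,0,0,0.5],[0,0,0,0,0,0,0.5],[0,0,0,0,0,0,0.5],[0,0,0,0,0,0,0.5]]
  ]
}}

```text
t: 12.4
tool_pos: [0.4834, 0.1083, 0.3153]
tcp_rot: [1.0, 0.02, -0.0, 0.0]
force: [-0.2, -0.4, -0.7]
grip_width: 0.046
finger_force: 0.0
```

```bash
cat >> h.py <<'E'
def bin_pose(fn,cam='top'):
    f=load(fn);K,R,t,d=f['K'],f['R'],f['t'],f['d']
    v,u=np.nonzero(d>0);r=np.c_[(u-K[0,2])/K[0,0],(v-K[1,2])/K[1,1],np.ones(len(u))]*d[v,u][:,None]
    W=(r-t)@R
    m=(abs(W[:,2]-.2)<.012)&(W[:,0]>.35)&(W[:,0]<.75)&(W[:,1]<-.03)&(W[:,1]>-.4)
    q=W[m];(c,s,a)=cv2.minAreaRect(q[:,:2].astype(np.float32)*1000)
    if s[0]<s[1]: a+=90
    a=np.deg2rad((a+90)%180-90); c=np.array(c)/1000
    drop=c+.033*np.array([np.cos(a),np.sin(a)])
    print('bin',c.round(4),'size',np.round(s),'yaw',round(a,3),'n',m.sum(),'DROP',drop.round(4)); return c,a,drop
E
python3 - <<'E'
from h import *
bin_pose('top0')
print(manip.observe()['tool_pos'])
snap('wrist','w4');snap('top','top4');bin_pose('top4')
a=cv2.imread('pics/w4.png');b=cv2.imread('pics/top4.png')
cv2.imwrite('pics/w4c.png',cv2.resize(np.hstack([a,b]),(800,300)))
E
```

```text
bin [ 0.5882 -0.1898] size [329. 164.] yaw 0.058 n 7092 DROP [ 0.6211 -0.1879]
[0.48335407 0.10832028 0.31532439]
bin [ 0.5879 -0.1893] size [329. 164.] yaw 0.056 n 7084 DROP [ 0.6208 -0.1875]
```

View pics/w4c.png

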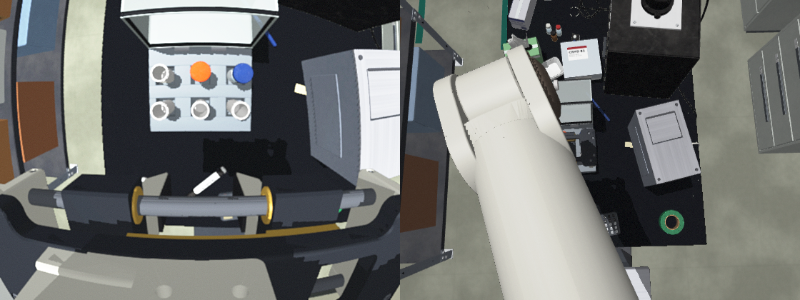

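The hood is open and stays. The four open rims and two caps are clearly visible. I'll crop the tubes and fix the bin finder.

```bash
cat >> h.py <<'E'
def bin_pose(fn):
    f=load(fn);K,R,t,d=f['K'],f['R'],f['t'],f['d'];h,w=d.shape
    u,v=np.meshgrid(np.arange(w),np.arange(h))
    W=(np.dstack([(u-K[0,2])/K[0,0],(v-K[1,2])/K[1,1],np.ones((h,w))])*d[...,None]-t)@R
    m=((d>0)&(abs(W[...,2]-.2)<.01)&(W[...,0]>.35)&(W[...,0]<.75)&(W[...,1]<0)&(W[...,1]>-.42)).astype(np.uint8)
    m=cv2.morphologyEx(m,cv2.MORPH_OPEN,np.ones((5,5)))
    n,l,s,_=cv2.connectedComponentsWithStats(m);k=1+s[1:,4].argmax()
    q=W[l==k];(c,sz,a)=cv2.minAreaRect(q[:,:2].astype(np.float32)*1000)
    if sz[0]<sz[1]: a+=90
    a=np.deg2rad((a+90)%180-90); c=np.array(c)/1000
    drop=c+.033*np.array([np.cos(a),np.sin(a)])
    print('bin',c.round(4),'size',np.round(sz),'yaw',round(a,3),'n',s[k,4],'DROP',drop.round(4)); return c,a,drop
E
python3 - <<'E'
from h import *
bin_pose('top0');bin_pose('top4')
a=cv2.imread('pics/w4.png')
cv2.imwrite('pics/w4d.png',cv2.resize(a[70:200,196:366],(800,612))[:600])
E
```

```text
bin [ 0.5417 -0.1922] size [220. 131.] yaw 0.219 n 6708 DROP [ 0.5739 -0.185 ]
bin [ 0.5417 -0.1923] size [220. 131.] yaw 0.22 n 6646 DROP [ 0.574 -0.185]
```

View pics/w4d.png

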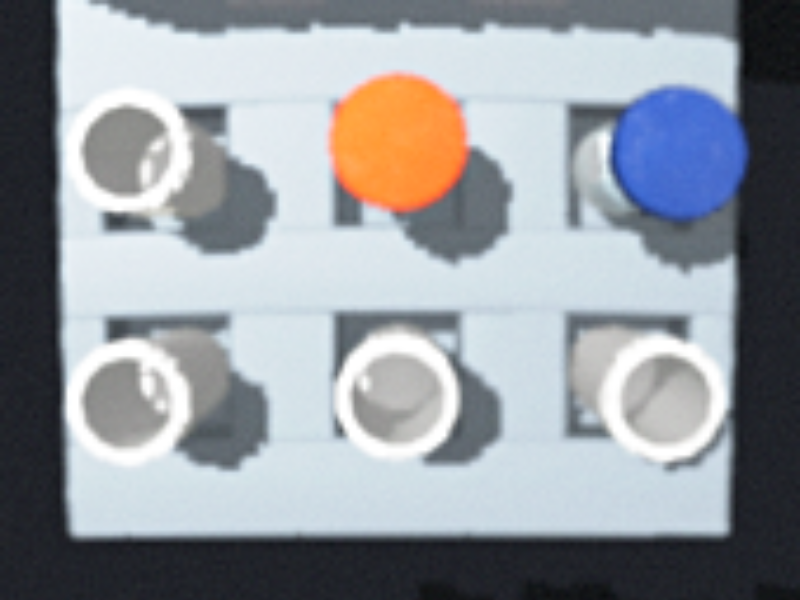

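Rim centres in the crop are BL (128,151), FL (128,402), FM (398,393) and FR (664,398).

```bash
python3 - <<'E'
from h import *
for n,u,v in(('BL',128,151),('FL',128,402),('FM',398,393),('FR',664,398),('boxFL',70,535),('boxFR',732,535)):
    print(n,wpx('w4',196+u/4.706-.5,70+v/4.706-.5,.114 if n[0]!='b' else .044).round(4))
o=np.array([.5539,.115]);R=np.array([[1,-.041],[.041,1]])
print((R@[-.0825,.1]+o),R@[-.0825,-.1]+o)
E
```

```text
BL [0.5793 0.1812 0.114 ]
FL [0.5164 0.1797 0.114 ]
FM [0.5207 0.1123 0.114 ]
FR [0.5228 0.0461 0.114 ]
boxFL [0.4688 0.21   0.044 ]
boxFR [0.4769 0.0101 0.044 ]
[0.4673    0.2116175] [0.4755    0.0116175]
```

{"method": "send_rows", "body": {
  "deltas": [
    [[0.065,-0.1,-0.05,0,0,0,0.5],[0.065,-0.1,-0.1,0,0,0,0.5],[0.065,-0.11,-0.15,0,0,0,0.5],[0,0,-0.18,0,0,0,0.5],[0,0,-0.18,0,0,0,0.5],[0,0,-0.1,0,0,0,0.5],[0,0,0,0,0,0,0.5],[0,0,0,0,0,0,0.5]]
  ]
}}

```text
t: 13.17
tool_pos: [0.5216, 0.0476, 0.1627]
tcp_rot: [1.0, 0.021, -0.002, -0.001]
force: [0.1, -0.2, 0.7]
grip_width: 0.0462
finger_force: 0.0
```

{"method": "send_rows", "body": {
  "deltas": [
    [[0.005,-0.008,-0.08,0,0,0,0.5],[0,0,-0.1,0,0,0,0.5],[0,0,-0.1,0,0,0,0.5],[0,0,-0.08,0,0,0,0.5],[0,0,0,0,0,0,0.5],[0,0,0,0,0,0,0.8],[0,0,0,0,0,0,1],[0,0,0,0,0,0,1],[0,0,0,0,0,0,1],[0,0,0,0,0,0,1]]
  ]
}}

```text
t: 14.0
tool_pos: [0.5253, 0.0462, 0.0943]
tcp_rot: [1.0, 0.021, 0.002, -0.0]
force: [-0.5, 2.4, 10.1]
grip_width: 0.0172
finger_force: 5.0
```

```bash
python3 - <<'E'
from h import *
print({k:v for k,v in manip.observe().items() if k in('tool_pos','force','grip_width','finger_force','wrist_torque')})
a=snap('wrist','w5')[0];b=snap('scene','s5')[0]
c=cv2.resize(a[150:330,150:400],(500,360));e=cv2.resize(b[90:310,200:420],(300,300))
z=np.zeros((360,800,3),np.uint8);z[:,:500]=c;z[:300,500:]=e
cv2.imwrite('pics/w5c.png',z)
E
```

```text
{'tool_pos': array([0.52527163, 0.0462432 , 0.09427212]), 'force': array([-0.53034082,  2.37826899, 10.05515646]), 'wrist_torque': array([0.56153092, 0.12659147, 0.02773399]), 'finger_force': 5.036658415629063, 'grip_width': 0.017237881071398956}
```

View pics/w5c.png

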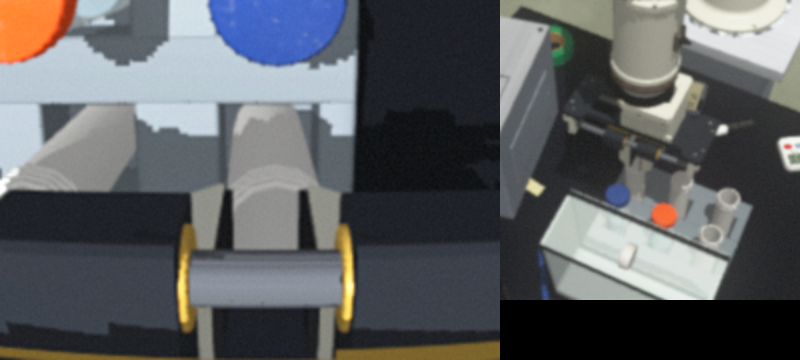

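The tube looks upright between the fingers. I'll let the fingers finish closing.

{"method": "send_rows", "body": {
  "deltas": [
    [[0,0,0,0,0,0,1],[0,0,0,0,0,0,1],[0,0,0,0,0,0,1],[0,0,0,0,0,0,1]]
  ]
}}

```text
t: 14.43
tool_pos: [0.5266, 0.0473, 0.0954]
tcp_rot: [1.0, 0.021, 0.004, -0.001]
force: [0.2, 2.7, 13.6]
grip_width: 0.0002
finger_force: 7.1
```

```bash
python3 - <<'E'
from h import *
a=snap('wrist','w6')[0];b=snap('scene','s6')[0]
c=cv2.resize(a[90:330,110:410],(450,360));e=cv2.resize(b[140:250,260:370],(350,350),interpolation=cv2.INTER_CUBIC)
z=np.zeros((360,800,3),np.uint8);z[:,:450]=c;z[:350,450:]=e
cv2.imwrite('pics/w6c.png',z)
E
```

```text
(no output)
```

View pics/w6c.png

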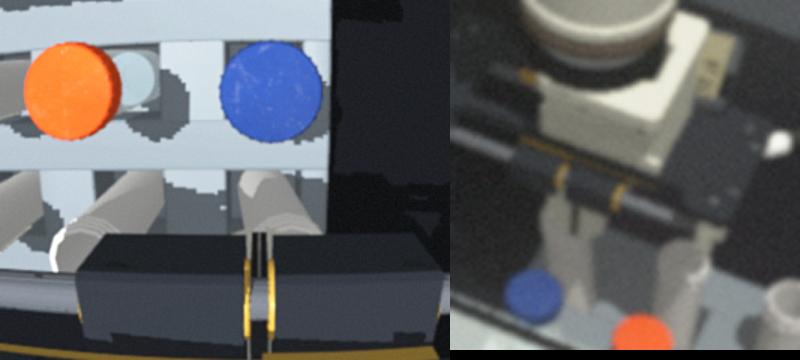

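The fingers have shut and the tube isn't between them: it slipped out towards +x. I'll open, rise and look again.

{"method": "send_rows", "body": {
  "deltas": [
    [[0,0,0,0,0,0,0.5],[0,0,0,0,0,0,0.5],[0,0,0,0,0,0,0.5],[0,0,0,0,0,0,0.5],[0,0,0.1,0,0,0,0.5],[0,0,0.15,0,0,0,0.5],[-0.05,0,0.18,0,0,0,0.5],[-0.1,0,0.18,0,0,0,0.5],[0,0,0.1,0,0,0,0.5],[0,0,0,0,0,0,0.5]]
  ]
}}

```text
t: 15.37
tool_pos: [0.4957, 0.0462, 0.2395]
tcp_rot: [1.0, 0.021, 0.005, 0.001]
force: [1.7, -0.5, 0.6]
grip_width: 0.0459
finger_force: 0.0
```

```bash
python3 - <<'E'
from h import *
print(manip.observe()['tool_pos'],manip.observe()['force'])
a,d,k=snap('wrist','w7');snap('scene','s7');b=cv2.imread('pics/s7.png')
c=cv2.resize(a[70:270,140:390],(450,360));e=cv2.resize(b[160:290,255:385],(350,350),interpolation=cv2.INTER_CUBIC)
z=np.zeros((360,800,3),np.uint8);z[:,:450]=c;z[:350,450:]=e
cv2.imwrite('pics/w7c.png',z)
E
```

```text
[0.49571089 0.04623178 0.23945108] [ 1.74913572 -0.45261229  0.58556937]
```

View pics/w7c.png

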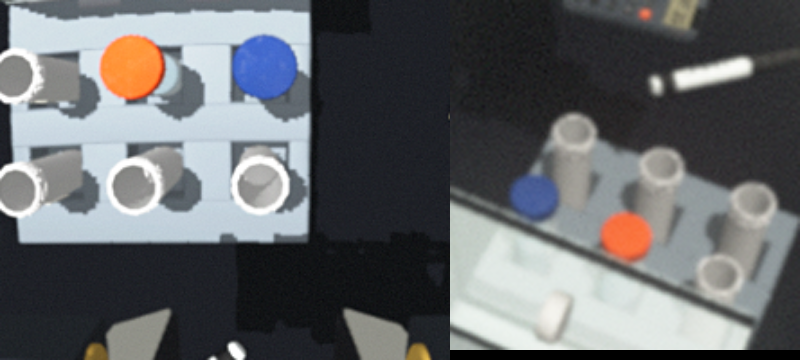

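```bash
cat >> h.py <<'E'
def wproj(fn,X):
    f=load(fn);K,R,t=f['K'],f['R'],f['t'];c=R@np.array(X)+t
    r=np.hypot(c[0],c[1]);th=np.arctan2(r,c[2]);return K[:2,2]+np.array([K[0,0],K[1,1]])*th*c[:2]/r
E
python3 - <<'E'
from h import *
p=np.array([0.4957,0.0462,0.2395])
f=load('w7');print('cam',-f['R'].T@f['t'],'dir',f['R'][2])
print('TCP px',wproj('w7',p),'tips',wproj('w7',p+[0,.023,0]),wproj('w7',p-[0,.023,0]))
print('rim FR',wpx('w7',283.9,172.2,.114),'FM',wpx('w7',140+134/1.8,70+185/1.8,.114))
f6=load('w7');K,R,t,d=f6['K'],f6['R'],f6['t'],f6['d']
# world points from wrist depth near fingers & FR tube
v,u=np.nonzero(d>0);a=np.c_[(u-K[0,2])/K[0,0],(v-K[1,2])/K[1,1]];th=np.hypot(*a.T)
r=np.c_[a/th[:,None]*np.tan(th)[:,None],np.ones(len(u))]*d[v,u][:,None];W=(r-t)@R
m=(th<1.4)&(abs(W[:,0]-.5225)<.03)&(abs(W[:,1]-.046)<.025)&(W[:,2]>.09)&(W[:,2]<.16)
print('FR pts',m.sum(),W[m].min(0),W[m].max(0),W[m].mean(0))
m=(th<1.4)&(abs(W[:,0]-p[0])<.05)&(abs(W[:,1]-p[1])<.07)&(W[:,2]>p[2]-.03)&(W[:,2]<p[2]+.04)
print('finger pts',m.sum(),W[m].min(0),W[m].max(0))
s=load('s7');K,R,t,d=s['K'],s['R'],s['t'],s['d'];v,u=np.nonzero(d>0)
W=(np.c_[(u-K[0,2])/K[0,0],(v-K[1,2])/K[1,1],np.ones(len(u))]*d[v,u][:,None]-t)@R
m=(abs(W[:,0]-.5225)<.03)&(abs(W[:,1]-.046)<.025)&(W[:,2]>.09)&(W[:,2]<.16)
print('FR scene',m.sum(),W[m].min(0),W[m].max(0),W[m].mean(0))
E
```

```text
cam [0.56414304 0.04966916 0.41748439] dir [-0.25202127 -0.01367415 -0.96762508]
TCP px [282.40912257 247.63555416] tips [243.25676861 245.94533906] [321.40532165 248.96795264]
rim FR [0.52288602 0.04557262 0.114     ] FM [0.52008026 0.11167884 0.114     ]
FR pts 378 [0.50705431 0.03091418 0.09004062] [0.53724191 0.05998179 0.11503301] [0.52049975 0.04520075 0.10874436]
finger pts 1114 [0.48804379 0.00686406 0.25815997] [0.50832375 0.08641464 0.27948833]
FR scene 219 [0.50825371 0.03250971 0.09005635] [0.53841543 0.06141517 0.11735608] [0.52327779 0.04735671 0.10481954]
```

```bash
python3 - <<'E'
from h import *
def pts(fn):
    f=load(fn);K,R,t,d=f['K'],f['R'],f['t'],f['d']
    v,u=np.nonzero(d>0);a=np.c_[(u-K[0,2])/K[0,0],(v-K[1,2])/K[1,1]];th=np.hypot(*a.T)
    r=np.c_[a/th[:,None]*np.tan(th)[:,None],np.ones(len(u))]*d[v,u][:,None];W=(r-t)@R
    return W[th<1.45]
for fn,p in(('w0',[.4528,.0699,.1712]),('w7',[.4957,.0462,.2395]),('w4',[.4834,.1083,.3153])):
    W=pts(fn)-p; m=(abs(W[:,0])<.04)&(abs(W[:,1])<.08)&(W[:,2]>-.04)&(W[:,2]<.06); Q=W[m]
    print(fn,len(Q),np.histogram(Q[:,2],np.arange(-.04,.065,.01))[0])
    for lo in np.arange(0,.05,.01):
        q=Q[(Q[:,2]>=lo)&(Q[:,2]<lo+.01)]
        if len(q): print(lo.round(2),'y',np.percentile(q[:,1],[0,50,100]).round(3),'inner',abs(q[:,1]).min().round(3),'outer',abs(q[:,1]).max().round(3),'x',q[:,0].min().round(3),q[:,0].max().round(3))
E
```

```text
w0 2749 [  0   0   0   0   0  34 549 714 769 683]
0.01 y [-0.05  -0.045  0.049] inner 0.045 outer 0.05 x -0.008 0.013
0.02 y [-0.06  -0.045  0.059] inner 0.045 outer 0.06 x -0.009 0.014
0.03 y [-0.062  0.046  0.063] inner 0.045 outer 0.063 x -0.003 0.014
0.04 y [-0.063 -0.045  0.064] inner 0.045 outer 0.064 x -0.011 0.014
w7 2288 [  0   0   0   0   0  27 411 676 663 511]
0.01 y [-0.024  0.023  0.028] inner 0.022 outer 0.028 x -0.008 0.011
0.02 y [-0.036 -0.022  0.037] inner 0.022 outer 0.037 x -0.007 0.013
0.03 y [-0.039 -0.022  0.04 ] inner 0.022 outer 0.04 x -0.003 0.013
0.04 y [-0.038  0.023  0.039] inner 0.022 outer 0.039 x -0.01 0.013
w4 2280 [  0   0   0   0   0  23 429 665 666 497]
0.01 y [-0.025 -0.022  0.026] inner 0.022 outer 0.026 x -0.008 0.011
0.02 y [-0.035 -0.022  0.038] inner 0.022 outer 0.038 x -0.008 0.013
0.03 y [-0.039 -0.022  0.04 ] inner 0.022 outer 0.04 x -0.002 0.013
0.04 y [-0.038  0.023  0.039] inner 0.022 outer 0.039 x -0.01 0.013
```

The fingertips really sit about 18 mm above the reported TCP, so that grasp only touched the rim. I'll go lower, to tool z of about 0.071.

{"method": "send_rows", "body": {
  "deltas": [
    [[0.08,0,0,0,0,0,0.5],[0.05,0,-0.05,0,0,0,0.5],[0,0,-0.12,0,0,0,0.5],[0,0,-0.15,0,0,0,0.5],[0,0,-0.15,0,0,0,0.5],[0,0,-0.15,0,0,0,0.5],[0,0,-0.12,0,0,0,0.5],[0,0,-0.07,0,0,0,0.5],[0,0,-0.03,0,0,0,0.5],[0,0,0,0,0,0,0.5]]
  ]
}}

```text
t: 16.3
tool_pos: [0.5177, 0.0457, 0.0643]
tcp_rot: [1.0, 0.021, -0.002, -0.0]
force: [-0.0, -0.4, -0.7]
grip_width: 0.0459
finger_force: 0.0
```

{"method": "send_rows", "body": {
  "deltas": [
    [[0,0,0,0,0,0,0.7],[0,0,0,0,0,0,0.9],[0,0,0,0,0,0,1],[0,0,0,0,0,0,1],[0,0,0,0,0,0,1],[0,0,0,0,0,0,1],[0,0,0,0,0,0,1],[0,0,0,0,0,0,1]]
  ]
}}

```text
t: 16.97
tool_pos: [0.5203, 0.0455, 0.0673]
tcp_rot: [1.0, 0.021, 0.001, 0.0]
force: [0.2, -0.3, 7.1]
grip_width: 0.0281
finger_force: 30.0
```

{"method": "send_rows", "body": {
  "deltas": [
    [[0,0,0.05,0,0,0,1],[0,0,0.12,0,0,0,1],[0,0,0.15,0,0,0,1],[0,0,0.18,0,0,0,1],[0,0,0.18,0,0,0,1],[0,0,0.18,0,0,0,1],[0,0,0.18,0,0,0,1],[0,0,0.15,0,0,0,1],[0,0,0.05,0,0,0,1],[0,0,0,0,0,0,1]]
  ]
}}

```text
t: 17.8
tool_pos: [0.5205, 0.046, 0.3172]
tcp_rot: [1.0, 0.021, 0.003, 0.0]
force: [1.0, -0.5, -1.0]
grip_width: 0.0279
finger_force: 30.0
```

```bash
python3 - <<'E'
from h import *
print(manip.observe()['tool_pos'],manip.observe()['grip_width'])
snap('top','top8');bin_pose('top8')
E
```

```text
[0.52047371 0.04596335 0.31723153] 0.027918541023096013
bin [ 0.5419 -0.1924] size [220. 131.] yaw 0.222 n 6210 DROP [ 0.5741 -0.1851]
```

{"method": "send_rows", "body": {
  "deltas": [
    [[0.02,-0.08,0,0,0,0.03,1],[0.04,-0.16,0,0,0,0.03,1],[0.04,-0.16,0,0,0,0.03,1],[0.04,-0.16,0,0,0,0.03,1],[0.04,-0.16,0,0,0,0.03,1],[0.04,-0.16,0,0,0,0.03,1],[0.03,-0.16,0,0,0,0.03,1],[0.01,-0.1,0,0,0,0.02,1],[0,0,0,0,0,0,1],[0,0,0,0,0,0,1]]
  ]
}}

```text
t: 18.68
tool_pos: [0.5693, -0.1838, 0.3107]
tcp_rot: [0.994, 0.11, -0.002, -0.001]
force: [0.4, 1.5, -0.7]
grip_width: 0.0282
finger_force: 30.0
```

```bash
python3 - <<'E'
from h import *
from scipy.spatial.transform import Rotation as Ro
o=manip.observe();print(o['tool_pos'],Ro.from_quat(o['tcp_rot']).as_matrix().round(3).tolist())
b=snap('scene','s9')[0];a=snap('wrist','w9')[0]
cv2.imwrite('pics/s9c.png',np.hstack([cv2.resize(b[80:280,110:310],(400,400)),cv2.resize(a[80:360,140:420],(400,400))]))
E
```

```text
[ 0.56933238 -0.18378781  0.31073011] [[0.976, 0.218, -0.005], [0.218, -0.976, 0.002], [-0.004, -0.003, -1.0]]
```

View pics/s9c.png

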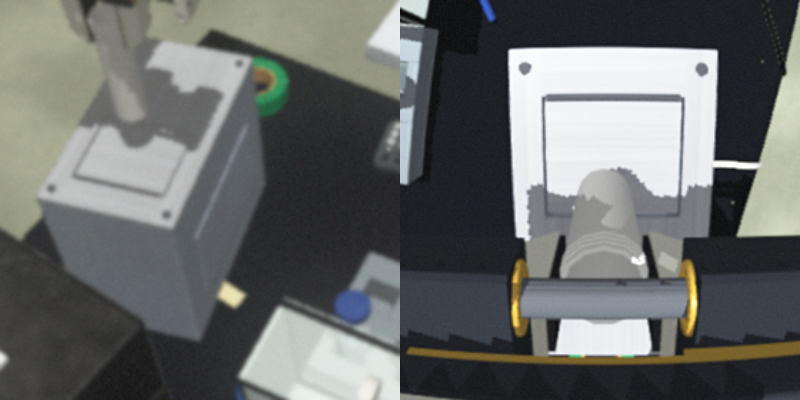

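The tube is held upright over the near half of the flap. (One picture view left, so later checks will be numeric.) I'll push it through.

{"method": "send_rows", "body": {
  "deltas": [
    [[0.014,-0.006,-0.05,0,0,0,1],[0,0,-0.06,0,0,0,1],[0,0,-0.06,0,0,0,1],[0,0,-0.04,0,0,0,1],[0,0,-0.03,0,0,0,1],[0,0,-0.03,0,0,0,1],[0,0,-0.03,0,0,0,1],[0,0,-0.03,0,0,0,1],[0,0,-0.03,0,0,0,1],[0,0,-0.03,0,0,0,1]]
  ]
}}

```text
t: 19.62
tool_pos: [0.576, -0.1834, 0.2381]
tcp_rot: [0.994, 0.111, 0.002, 0.001]
force: [0.1, 0.0, 8.0]
grip_width: 0.0279
finger_force: 30.0
```

{"method": "send_rows", "body": {
  "deltas": [
    [[-0.01,-0.003,-0.03,0,0,0,1],[-0.01,-0.003,-0.03,0,0,0,1],[0,0,-0.035,0,0,0,1],[0,0,-0.035,0,0,0,1],[0,0,-0.035,0,0,0,1],[0,0,-0.035,0,0,0,1],[0,0,-0.035,0,0,0,1],[0,0,-0.035,0,0,0,1],[0,0,-0.03,0,0,0,1],[0,0,0,0,0,0,1]]
  ]
}}

```text
t: 20.45
tool_pos: [0.5741, -0.1846, 0.1755]
tcp_rot: [0.994, 0.111, 0.004, -0.0]
force: [6.3, 1.7, -3.6]
grip_width: 0.0282
finger_force: 33.0
```

{"method": "send_rows", "body": {
  "deltas": [
    [[0,0,0,0,0,0,0.6],[0,0,0,0,0,0,0.55],[0,0,0,0,0,0,0.55],[0,0,0,0,0,0,0.55],[0,0,0,0,0,0,0.55],[0,0,0.1,0,0,0,0.55],[0,0,0.15,0,0,0,0.55],[0,0,0.18,0,0,0,0.55],[0,0,0.18,0,0,0,0.55],[0,0,0.1,0,0,0,0.55]]
  ]
}}

```text
t: 21.28
tool_pos: [0.572, -0.1844, 0.322]
tcp_rot: [0.994, 0.111, 0.003, 0.001]
force: [0.8, 0.1, 1.2]
grip_width: 0.0413
finger_force: 0.0
```

```bash
cat >> h.py <<'E'
def wpts(fn):
    f=load(fn);K,R,t,d=f['K'],f['R'],f['t'],f['d']
    v,u=np.nonzero(d>0);a=np.c_[(u-K[0,2])/K[0,0],(v-K[1,2])/K[1,1]];th=np.hypot(*a.T)
    r=np.c_[a/th[:,None]*np.tan(th)[:,None],np.ones(len(u))]*d[v,u][:,None];W=(r-t)@R
    return W[th<1.4]
def spts(fn):
    s=load(fn);K,R,t,d=s['K'],s['R'],s['t'],s['d'];v,u=np.nonzero(d>0)
    return (np.c_[(u-K[0,2])/K[0,0],(v-K[1,2])/K[1,1],np.ones(len(u))]*d[v,u][:,None]-t)@R
def slot(P,c,a):
    q=(P[:,:2]-c)@np.array([[np.cos(a),-np.sin(a)],[np.sin(a),np.cos(a)]])
    m=(q[:,0]>.005)&(q[:,0]<.075)&(abs(q[:,1])<.04)&(P[:,2]>.05)
    print('slot z pct',np.percentile(P[m,2],[0,5,25,50,75,95,100]).round(3),'n',m.sum())
def tubes(P,top=.114):
    o=np.array([.5539,.115]);R=np.array([[1,-.041],[.041,1]])
    for n,l in(('FR',(-.0345,-.068)),('FM',(-.0345,0)),('FL',(-.0345,.068)),('BL',(.0275,.068)),('BM',(.0275,0)),('BR',(.0275,-.068))):
        c=R@l+o;m=(np.hypot(P[:,0]-c[0],P[:,1]-c[1])<.03)&(P[:,2]>.1)&(P[:,2]<.13)
        q=P[m]; print(n,m.sum(),(np.r_[(q.min(0)+q.max(0))[:2]/2,q[:,2].max()].round(4) if m.sum()>5 else ''))
E
python3 - <<'E'
from h import *
snap('scene','s10');snap('wrist','w10')
slot(spts('s10'),np.array([.5418,-.1923]),.221);slot(wpts('w10'),np.array([.5418,-.1923]),.221)
E
```

```text
slot z pct [0.194 0.198 0.348 0.432 0.476 0.517 0.523] n 4932
slot z pct [0.194 0.199 0.426 0.435 0.453 0.462 0.464] n 50509
```

The flap is level again (lowest point 0.194) and nothing sticks out. Next is the front-middle tube.

{"method": "send_rows", "body": {
  "deltas": [
    [[-0.01,0.1,0,0,0,-0.02,0.5],[-0.03,0.18,0,0,0,-0.03,0.5],[-0.04,0.18,0,0,0,-0.03,0.5],[-0.04,0.18,0,0,0,-0.03,0.5],[-0.04,0.18,0,0,0,-0.03,0.5],[-0.04,0.18,0,0,0,-0.03,0.5],[-0.04,0.18,0,0,0,-0.03,0.5],[-0.03,0.18,0,0,0,-0.027,0.5],[0,0.12,0,0,0,0,0.5],[0,0,0,0,0,0,0.5]]
  ]
}}

```text
t: 22.22
tool_pos: [0.5141, 0.1184, 0.3177]
tcp_rot: [1.0, 0.027, 0.0, -0.002]
force: [-0.7, 0.2, 1.3]
grip_width: 0.0459
finger_force: 0.0
```

```bash
python3 - <<'E'
from h import *
o=manip.observe();print(o['tool_pos'],o['tcp_rot'].round(3))
snap('wrist','w11');snap('scene','s11');snap('top','t11')
c,a,dr=bin_pose('t11');slot(spts('t11'),c,a)
print('wrist');tubes(wpts('w11'));print('scene');tubes(spts('s11'))
E
```

```text
[0.51411182 0.11836248 0.31771764] [ 1.     0.027  0.    -0.002]
bin [ 0.5655 -0.1962] size [221. 132.] yaw 0.23 n 6607 DROP [ 0.5976 -0.1887]
slot z pct [0.05  0.198 0.199 0.2   0.201 0.202 0.205] n 1298
wrist
FR 0 
FM 224 [0.5195 0.1124 0.1156]
FL 236 [0.516  0.1801 0.1147]
BL 221 [0.5796 0.1816 0.1152]
BM 652 [0.5826 0.115  0.1193]
BR 659 [0.5843 0.046  0.1194]
scene
FR 0 
FM 154 [0.5203 0.114  0.1168]
FL 160 [0.5162 0.1817 0.1181]
BL 151 [0.5802 0.1829 0.1175]
BM 277 [0.5836 0.1163 0.1221]
BR 273 [0.5854 0.0475 0.1219]
```

The bin was knocked about 24 mm in +x; the new drop point is (0.5976, -0.1887), yaw 0.23. Now I'll grasp FM.

{"method": "send_rows", "body": {
  "deltas": [
    [[0.017,-0.028,-0.05,0,0,-0.015,0.5],[0,0,-0.15,0,0,0,0.5],[0,0,-0.18,0,0,0,0.5],[0,0,-0.18,0,0,0,0.5],[0,0,-0.18,0,0,0,0.5],[0,0,-0.12,0,0,0,0.5],[0,0,-0.06,0,0,0,0.5],[0,0,0,0,0,0,0.5],[0,0,0,0,0,0,0.5]]
  ]
}}

```text
t: 23.12
tool_pos: [0.5195, 0.1046, 0.1338]
tcp_rot: [1.0, 0.015, -0.0, -0.0]
force: [-0.7, -0.5, 0.4]
grip_width: 0.046
finger_force: 0.0
```

{"method": "send_rows", "body": {
  "deltas": [
    [[-0.01,0.04,0,0,0,0.015,0.5],[0,0,-0.03,0,0,0,0.5],[0,0,-0.1,0,0,0,0.5],[0,0,-0.1,0,0,0,0.5],[0,0,-0.07,0,0,0,0.5],[0,0,-0.02,0,0,0,0.5],[0,0,0,0,0,0,0.5]]
  ]
}}

```text
t: 23.7
tool_pos: [0.5167, 0.1136, 0.0694]
tcp_rot: [1.0, 0.022, -0.001, 0.0]
force: [-0.6, -0.3, 0.7]
grip_width: 0.0461
finger_force: 0.0
```

{"method": "send_rows", "body": {
  "deltas": [
    [[0,0,0,0,0,0,0.7],[0,0,0,0,0,0,0.9],[0,0,0,0,0,0,1],[0,0,0,0,0,0,1],[0,0,0,0,0,0,1],[0,0,0,0,0,0,1],[0,0,0,0,0,0,1],[0,0,0,0,0,0,1]]
  ]
}}

```text
t: 24.37
tool_pos: [0.5181, 0.1136, 0.0708]
tcp_rot: [1.0, 0.022, 0.001, -0.0]
force: [-1.0, -0.3, 5.8]
grip_width: 0.0281
finger_force: 30.0
```

{"method": "send_rows", "body": {
  "deltas": [
    [[0,0,0.05,0,0,0,1],[0,0,0.12,0,0,0,1],[0,0,0.15,0,0,0,1],[0,0,0.18,0,0,0,1],[0,0,0.18,0,0,0,1],[0,0,0.18,0,0,0,1],[0,0,0.18,0,0,0,1],[0,0,0.15,0,0,0,1],[0,0,0.05,0,0,0,1],[0,0,0,0,0,0,1]]
  ]
}}

```text
t: 25.2
tool_pos: [0.5185, 0.1142, 0.321]
tcp_rot: [1.0, 0.022, 0.003, 0.0]
force: [0.1, 0.5, -0.6]
grip_width: 0.0279
finger_force: 30.0
```

{"method": "send_rows", "body": {
  "deltas": [
    [[0.02,-0.08,0,0,0,0.02,1],[0.05,-0.18,0,0,0,0.03,1],[0.05,-0.19,0,0,0,0.03,1],[0.05,-0.19,0,0,0,0.03,1],[0.05,-0.19,0,0,0,0.03,1],[0.05,-0.19,0,0,0,0.03,1],[0.05,-0.18,0,0,0,0.03,1],[0.04,-0.17,0,0,0,0.03,1],[0.025,-0.12,0,0,0,0.007,1],[0,-0.025,0,0,0,0,1]]
  ]
}}

```text
t: 26.03
tool_pos: [0.5927, -0.1965, 0.3141]
tcp_rot: [0.994, 0.111, -0.002, -0.0]
force: [0.0, -0.9, -0.7]
grip_width: 0.028
finger_force: 30.0
```

{"method": "send_rows", "body": {
  "deltas": [
    [[0,0,0,0,0,0,1],[0,0,0,0,0,0,1],[0,0,0,0,0,0,1]]
  ]
}}

```text
t: 26.28
tool_pos: [0.5938, -0.187, 0.3172]
tcp_rot: [0.993, 0.116, -0.001, -0.001]
force: [-0.3, 0.4, 0.0]
grip_width: 0.028
finger_force: 30.0
```

```bash
cat >> h.py <<'E'
def bins(fn):
    # bin-top from scene camera, arm in view: fit rectangle to top surface
    P=spts(fn);m=(abs(P[:,2]-.202)<.007)&(P[:,0]>.38)&(P[:,0]<.73)&(P[:,1]<-.05)&(P[:,1]>-.36)
    c,sz,a=cv2.minAreaRect(P[m][:,:2].astype(np.float32)*1000)
    if sz[0]<sz[1]: a+=90
    a=np.deg2rad((a+90)%180-90);c=np.array(c)/1000
    print('scene bin',c.round(4),np.round(sz),round(a,3),'n',m.sum(),'DROP',(c+.033*np.array([np.cos(a),np.sin(a)])).round(4))
E
python3 - <<'E'
from h import *
o=manip.observe();print(o['tool_pos'],o['tcp_rot'])
snap('scene','s12');bins('s11');bins('s12')
P=wpts(snap('wrist','w12') and 'w12')-o['tool_pos']
m=(abs(P[:,0])<.03)&(abs(P[:,1])<.012)&(P[:,2]<0.01)&(P[:,2]>-.08);print(P[m].min(0),P[m].max(0))
E
```

```text
[ 0.59376434 -0.186969    0.31717132] [ 9.93193247e-01  1.16474301e-01 -5.43141115e-04 -7.85518171e-04]
scene bin [ 0.5656 -0.196 ] [224. 133.] 0.229 n 6405 DROP [ 0.5977 -0.1886]
scene bin [ 0.5652 -0.1956] [223. 132.] 0.227 n 5875 DROP [ 0.5974 -0.1882]
[-0.01174913 -0.01185434 -0.06624739] [0.01540665 0.01198951 0.00994761]
```

{"method": "send_rows", "body": {
  "deltas": [
    [[0.004,-0.005,-0.05,0,0,0,1],[0,0,-0.06,0,0,0,1],[0,0,-0.06,0,0,0,1],[0,0,-0.04,0,0,0,1],[0,0,-0.03,0,0,0,1],[0,0,-0.03,0,0,0,1],[0,0,-0.03,0,0,0,1],[0,0,-0.03,0,0,0,1],[0,0,-0.03,0,0,0,1],[0,0,-0.03,0,0,0,1]]
  ]
}}

```text
t: 27.22
tool_pos: [0.597, -0.1902, 0.2418]
tcp_rot: [0.993, 0.115, 0.002, 0.001]
force: [0.3, -0.8, 6.6]
grip_width: 0.0278
finger_force: 30.0
```

{"method": "send_rows", "body": {
  "deltas": [
    [[-0.008,0.005,-0.03,0,0,0,1],[-0.003,0,-0.03,0,0,0,1],[0,0,-0.035,0,0,0,1],[0,0,-0.035,0,0,0,1],[0,0,-0.035,0,0,0,1],[0,0,-0.035,0,0,0,1],[0,0,-0.035,0,0,0,1],[0,0,-0.035,0,0,0,1],[0,0,-0.03,0,0,0,1],[0,0,0,0,0,0,1]]
  ]
}}

```text
t: 28.05
tool_pos: [0.5912, -0.1894, 0.1776]
tcp_rot: [0.993, 0.115, -0.002, -0.001]
force: [-2.2, -0.6, -1.3]
grip_width: 0.0283
finger_force: 30.0
```

Past the flap edge (z force gone, foot about 87 mm down). I'll release.

{"method": "send_rows", "body": {
  "deltas": [
    [[0,0,0,0,0,0,0.6],[0,0,0,0,0,0,0.55],[0,0,0,0,0,0,0.55],[0,0,0,0,0,0,0.55],[0,0,0,0,0,0,0.55],[0,0,0.1,0,0,0,0.55],[0,0,0.15,0,0,0,0.55],[0,0,0.18,0,0,0,0.55],[0,0,0.18,0,0,0,0.55],[0,0,0.1,0,0,0,0.55]]
  ]
}}

```text
t: 28.88
tool_pos: [0.5945, -0.1892, 0.3268]
tcp_rot: [0.993, 0.115, 0.003, 0.001]
force: [1.2, 0.0, 1.1]
grip_width: 0.0411
finger_force: 0.0
```

{"method": "send_rows", "body": {
  "deltas": [
    [[-0.02,0.1,0,0,0,-0.02,0.5],[-0.05,0.19,0,0,0,-0.03,0.5],[-0.05,0.2,0,0,0,-0.03,0.5],[-0.05,0.2,0,0,0,-0.03,0.5],[-0.05,0.2,0,0,0,-0.03,0.5],[-0.05,0.2,0,0,0,-0.03,0.5],[-0.05,0.2,0,0,0,-0.03,0.5],[-0.05,0.2,0,0,0,-0.03,0.5],[-0.03,0.2,0,0,0,-0.01,0.5],[0,0.1,0,0,0,0,0.5]]
  ]
}}

```text
t: 29.72
tool_pos: [0.5104, 0.1748, 0.3232]
tcp_rot: [1.0, 0.024, 0.001, -0.001]
force: [0.5, 0.0, 0.5]
grip_width: 0.046
finger_force: 0.0
```

{"method": "send_rows", "body": {
  "deltas": [
    [[0,0,0,0,0,0,0.5],[0,0,0,0,0,0,0.5],[0,0,0,0,0,0,0.5]]
  ]
}}

```text
t: 29.97
tool_pos: [0.5131, 0.1674, 0.3219]
tcp_rot: [1.0, 0.021, 0.0, 0.0]
force: [0.4, -0.1, -0.7]
grip_width: 0.0457
finger_force: 0.0
```

```bash
cat > chk.py <<'E'
from h import *
import sys
n=sys.argv[1];o=manip.observe();print(o['tool_pos'],o['tcp_rot'].round(3))
snap('wrist','w'+n);snap('top','t'+n);snap('scene','s'+n)
c,a,dr=bin_pose('t'+n);slot(spts('t'+n),c,a);bins('s'+n);tubes(wpts('w'+n))
E
python3 chk.py 13
```

```text
[0.51312889 0.16737628 0.32188792] [1.    0.021 0.    0.   ]
bin [ 0.5652 -0.196 ] size [221. 131.] yaw 0.23 n 6643 DROP [ 0.5973 -0.1884]
slot z pct [0.05  0.197 0.199 0.2   0.201 0.202 0.204] n 1308
scene bin [ 0.5651 -0.1958] [224. 132.] 0.226 n 6389 DROP [ 0.5972 -0.1884]
FR 0 
FM 0 
FL 211 [0.5157 0.1803 0.1148]
BL 184 [0.5794 0.1815 0.115 ]
BM 647 [0.5829 0.1149 0.1194]
BR 623 [0.584  0.0463 0.1208]
```

{"method": "send_rows", "body": {
  "deltas": [
    [[0.003,0.068,0,0,0,0,0.5],[0,0,-0.1,0,0,0,0.5],[0,0,-0.17,0,0,0,0.5],[0,0,-0.17,0,0,0,0.5],[0,0,-0.17,0,0,0,0.5],[0,0,-0.17,0,0,0,0.5],[0,0,-0.1,0,0,0,0.5],[0,0,-0.03,0,0,0,0.5],[0,0,0,0,0,0,0.5]]
  ]
}}

```text
t: 30.87
tool_pos: [0.5126, 0.1806, 0.1384]
tcp_rot: [1.0, 0.02, -0.002, 0.0]
force: [0.4, -0.2, 0.4]
grip_width: 0.0456
finger_force: 0.0
```

{"method": "send_rows", "body": {
  "deltas": [
    [[0,0,0,0,0,0,0.5],[0,0,0,0,0,0,0.5]]
  ]
}}

```text
t: 31.03
tool_pos: [0.5148, 0.1824, 0.1417]
tcp_rot: [1.0, 0.021, 0.001, -0.0]
force: [-0.5, -0.8, -0.4]
grip_width: 0.0461
finger_force: 0.0
```

{"method": "send_rows", "body": {
  "deltas": [
    [[-0.004,-0.004,-0.05,0,0,0,0.5],[0,0,-0.1,0,0,0,0.5],[0,0,-0.1,0,0,0,0.5],[0,0,-0.08,0,0,0,0.5],[0,0,-0.03,0,0,0,0.5],[0,0,0,0,0,0,0.5],[0,0,0,0,0,0,0.5]]
  ]
}}

```text
t: 31.62
tool_pos: [0.513, 0.1816, 0.0685]
tcp_rot: [1.0, 0.021, 0.0, -0.0]
force: [0.2, 0.3, 0.7]
grip_width: 0.0457
finger_force: 0.0
```

{"method": "send_rows", "body": {
  "deltas": [
    [[0,0,0,0,0,0,0.7],[0,0,0,0,0,0,0.9],[0,0,0,0,0,0,1],[0,0,0,0,0,0,1],[0,0,0,0,0,0,1],[0,0,0,0,0,0,1],[0,0,0,0,0,0,1],[0,0,0,0,0,0,1]]
  ]
}}

```text
t: 32.28
tool_pos: [0.5133, 0.1815, 0.0687]
tcp_rot: [1.0, 0.021, 0.001, -0.0]
force: [0.2, -1.1, 6.0]
grip_width: 0.0277
finger_force: 30.0
```

{"method": "send_rows", "body": {
  "deltas": [
    [[0,0,0.05,0,0,0,1],[0,0,0.12,0,0,0,1],[0,0,0.15,0,0,0,1],[0,0,0.18,0,0,0,1],[0,0,0.18,0,0,0,1],[0,0,0.18,0,0,0,1],[0,0,0.18,0,0,0,1],[0,0,0.15,0,0,0,1],[0,0,0.06,0,0,0,1],[0,0,0,0,0,0,1]]
  ]
}}

```text
t: 33.12
tool_pos: [0.5139, 0.1823, 0.3214]
tcp_rot: [1.0, 0.021, 0.003, -0.0]
force: [0.0, 0.0, -0.6]
grip_width: 0.0278
finger_force: 30.0
```

{"method": "send_rows", "body": {
  "deltas": [
    [[0.02,-0.1,0,0,0,0.02,1],[0.04,-0.18,0,0,0,0.02,1],[0.04,-0.19,0,0,0,0.03,1],[0.045,-0.2,0,0,0,0.03,1],[0.045,-0.2,0,0,0,0.03,1],[0.045,-0.2,0,0,0,0.03,1],[0.045,-0.2,0,0,0,0.03,1],[0.045,-0.2,0,0,0,0.02,1],[0.04,-0.15,0,0,0,0.01,1],[0.03,-0.1,0,0,0,0.01,1]]
  ]
}}

```text
t: 33.95
tool_pos: [0.5902, -0.168, 0.3149]
tcp_rot: [0.994, 0.109, -0.002, -0.0]
force: [0.8, -0.3, 0.1]
grip_width: 0.0276
finger_force: 30.0
```

{"method": "send_rows", "body": {
  "deltas": [
    [[0.01,-0.03,0,0,0,0.01,1],[0,-0.02,0,0,0,0,1],[0,0,0,0,0,0,1],[0,0,0,0,0,0,1]]
  ]
}}

```text
t: 34.28
tool_pos: [0.5932, -0.1705, 0.3174]
tcp_rot: [0.993, 0.116, -0.0, -0.001]
force: [0.8, 0.6, -0.1]
grip_width: 0.0278
finger_force: 30.0
```

```bash
python3 - <<'E'
from h import *
o=manip.observe();print(o['tool_pos'],o['tcp_rot'].round(3),o['grip_width'])
snap('scene','s14');bins('s14')
E
```

```text
[ 0.59315829 -0.17045718  0.31742077] [ 0.993  0.116 -0.    -0.001] 0.027759278969865877
scene bin [ 0.5655 -0.1961] [224. 133.] 0.232 n 5650 DROP [ 0.5976 -0.1885]
```

{"method": "send_rows", "body": {
  "deltas": [
    [[0.003,-0.045,0,0,0,0,1],[0,-0.045,-0.06,0,0,0,1],[0,0,-0.06,0,0,0,1],[0,0,-0.06,0,0,0,1],[0,0,-0.04,0,0,0,1],[0,0,-0.03,0,0,0,1],[0,0,-0.03,0,0,0,1],[0,0,-0.03,0,0,0,1],[0,0,-0.03,0,0,0,1]]
  ]
}}

```text
t: 35.08
tool_pos: [0.5951, -0.19, 0.251]
tcp_rot: [0.993, 0.115, 0.001, 0.0]
force: [-0.6, 0.5, 8.5]
grip_width: 0.0276
finger_force: 30.0
```

{"method": "send_rows", "body": {
  "deltas": [
    [[0,0.002,-0.035,0,0,0,1],[-0.003,0,-0.038,0,0,0,1],[0,0,-0.038,0,0,0,1],[0,0,-0.038,0,0,0,1],[0,0,-0.038,0,0,0,1],[0,0,-0.038,0,0,0,1],[0,0,-0.038,0,0,0,1],[0,0,-0.038,0,0,0,1],[0,0,-0.038,0,0,0,1],[0,0,-0.025,0,0,0,1]]
  ]
}}

```text
t: 35.92
tool_pos: [0.5926, -0.1903, 0.1754]
tcp_rot: [0.993, 0.115, -0.001, -0.0]
force: [-0.9, 0.1, 0.8]
grip_width: 0.0278
finger_force: 30.0
```

{"method": "send_rows", "body": {
  "deltas": [
    [[0,0,0,0,0,0,1],[0,0,0,0,0,0,1]]
  ]
}}

```text
t: 36.08
tool_pos: [0.592, -0.1903, 0.1758]
tcp_rot: [0.993, 0.115, -0.002, -0.001]
force: [-3.9, -0.7, -3.0]
grip_width: 0.0279
finger_force: 30.0
```

{"method": "send_rows", "body": {
  "deltas": [
    [[0,0,0,0,0,0,0.6],[0,0,0,0,0,0,0.55],[0,0,0,0,0,0,0.55],[0,0,0,0,0,0,0.55],[0,0,0,0,0,0,0.55],[0,0,0.1,0,0,0,0.55],[0,0,0.15,0,0,0,0.55],[0,0,0.18,0,0,0,0.55],[0,0,0.18,0,0,0,0.55],[0,0,0.1,0,0,0,0.55]]
  ]
}}

```text
t: 36.92
tool_pos: [0.5954, -0.19, 0.324]
tcp_rot: [0.993, 0.115, 0.003, 0.001]
force: [0.9, -0.7, 0.4]
grip_width: 0.0411
finger_force: 0.0
```

{"method": "send_rows", "body": {
  "deltas": [
    [[-0.01,0.1,0,0,0,-0.02,0.5],[-0.03,0.18,0,0,0,-0.03,0.5],[-0.03,0.19,0,0,0,-0.03,0.5],[-0.03,0.19,0,0,0,-0.03,0.5],[-0.03,0.19,0,0,0,-0.03,0.5],[-0.03,0.19,0,0,0,-0.03,0.5],[-0.03,0.19,0,0,0,-0.03,0.5],[0,0.18,0,0,0,-0.03,0.5],[0,0.18,0,0,0,-0.01,0.5],[0,0.14,0,0,0,0,0.5]]
  ]
}}

```text
t: 37.75
tool_pos: [0.555, 0.1593, 0.32]
tcp_rot: [1.0, 0.022, 0.001, -0.0]
force: [0.4, -0.2, 1.1]
grip_width: 0.046
finger_force: 0.0
```

{"method": "send_rows", "body": {
  "deltas": [
    [[0,0.05,0,0,0,0,0.5],[0,0,0,0,0,0,0.5],[0,0,0,0,0,0,0.5]]
  ]
}}

```text
t: 38.0
tool_pos: [0.5557, 0.1653, 0.3192]
tcp_rot: [1.0, 0.021, 0.0, 0.0]
force: [-0.0, -0.5, 0.4]
grip_width: 0.0465
finger_force: 0.0
```

```bash
python3 chk.py 15
```

```text
[0.55572006 0.16528445 0.31915509] [1.    0.021 0.    0.   ]
bin [ 0.565  -0.1956] size [220. 131.] yaw 0.229 n 6637 DROP [ 0.5972 -0.1882]
slot z pct [0.05  0.198 0.199 0.2   0.201 0.202 0.204] n 1293
scene bin [ 0.5659 -0.1957] [223. 132.] 0.23 n 6389 DROP [ 0.598  -0.1881]
FR 0 
FM 0 
FL 0 
BL 205 [0.5797 0.1819 0.1153]
BM 638 [0.5827 0.1145 0.1193]
BR 635 [0.5843 0.0463 0.1194]
```

{"method": "send_rows", "body": {
  "deltas": [
    [[0.055,0.041,0,0,0,0,0.5],[0.053,0.042,-0.1,0,0,0,0.5],[0,0,-0.17,0,0,0,0.5],[0,0,-0.17,0,0,0,0.5],[0,0,-0.17,0,0,0,0.5],[0,0,-0.17,0,0,0,0.5],[0,0,-0.08,0,0,0,0.5],[0,0,0,0,0,0,0.5],[0,0,0,0,0,0,0.5]]
  ]
}}

```text
t: 38.9
tool_pos: [0.5772, 0.1804, 0.1466]
tcp_rot: [1.0, 0.02, -0.001, 0.0]
force: [0.3, 0.9, 0.2]
grip_width: 0.0459
finger_force: 0.0
```

{"method": "send_rows", "body": {
  "deltas": [
    [[0,0,0,0,0,0,0.5],[0,0,0,0,0,0,0.5]]
  ]
}}

```text
t: 39.07
tool_pos: [0.5787, 0.1824, 0.1493]
tcp_rot: [1.0, 0.02, 0.002, -0.0]
force: [-1.2, -0.5, -0.2]
grip_width: 0.0458
finger_force: 0.0
```

{"method": "send_rows", "body": {
  "deltas": [
    [[-0.006,-0.002,-0.06,0,0,0,0.5],[0,0,-0.11,0,0,0,0.5],[0,0,-0.11,0,0,0,0.5],[0,0,-0.08,0,0,0,0.5],[0,0,-0.03,0,0,0,0.5],[0,0,0,0,0,0,0.5],[0,0,0,0,0,0,0.5]]
  ]
}}

```text
t: 39.65
tool_pos: [0.5763, 0.1822, 0.0697]
tcp_rot: [1.0, 0.021, 0.0, -0.0]
force: [0.5, -0.4, -0.2]
grip_width: 0.0461
finger_force: 0.0
```

{"method": "send_rows", "body": {
  "deltas": [
    [[0,0,0,0,0,0,0.7],[0,0,0,0,0,0,0.9],[0,0,0,0,0,0,1],[0,0,0,0,0,0,1],[0,0,0,0,0,0,1],[0,0,0,0,0,0,1],[0,0,0,0,0,0,1],[0,0,0,0,0,0,1]]
  ]
}}

```text
t: 40.32
tool_pos: [0.5768, 0.1821, 0.0701]
tcp_rot: [1.0, 0.021, 0.001, -0.0]
force: [-1.1, 0.1, 5.6]
grip_width: 0.028
finger_force: 30.0
```

{"method": "send_rows", "body": {
  "deltas": [
    [[0,0,0.05,0,0,0,1],[0,0,0.12,0,0,0,1],[0,0,0.15,0,0,0,1],[0,0,0.18,0,0,0,1],[0,0,0.18,0,0,0,1],[0,0,0.18,0,0,0,1],[0,0,0.18,0,0,0,1],[0,0,0.15,0,0,0,1],[0,0,0.06,0,0,0,1],[0,0,0,0,0,0,1]]
  ]
}}

```text
t: 41.15
tool_pos: [0.5773, 0.183, 0.3228]
tcp_rot: [1.0, 0.021, 0.003, -0.001]
force: [-0.4, 0.4, -0.2]
grip_width: 0.0281
finger_force: 30.0
```

{"method": "send_rows", "body": {
  "deltas": [
    [[0,-0.1,0,0,0,0.02,1],[0.01,-0.18,0,0,0,0.02,1],[0.01,-0.19,0,0,0,0.03,1],[0.01,-0.2,0,0,0,0.03,1],[0.01,-0.2,0,0,0,0.03,1],[0.01,-0.2,0,0,0,0.03,1],[0.01,-0.2,0,0,0,0.03,1],[0.01,-0.2,0,0,0,0.02,1],[0.01,-0.15,0,0,0,0.01,1],[0.01,-0.1,0,0,0,0.01,1]]
  ]
}}

```text
t: 41.98
tool_pos: [0.592, -0.1676, 0.3159]
tcp_rot: [0.994, 0.109, -0.002, -0.0]
force: [-0.5, -0.8, -0.7]
grip_width: 0.0281
finger_force: 30.0
```

{"method": "send_rows", "body": {
  "deltas": [
    [[0,-0.07,0,0,0,0.01,1],[0,-0.07,0,0,0,0,1],[0,0,0,0,0,0,1],[0,0,0,0,0,0,1]]
  ]
}}

```text
t: 42.32
tool_pos: [0.5932, -0.1902, 0.3176]
tcp_rot: [0.993, 0.114, -0.001, -0.001]
force: [-0.7, 0.5, -0.2]
grip_width: 0.0279
finger_force: 30.0
```

```bash
python3 - <<'E'
from h import *
o=manip.observe();print(o['tool_pos'],o['tcp_rot'].round(3),o['grip_width'])
snap('scene','s16');bins('s16')
E
```

```text
[ 0.59320966 -0.1901914   0.31759454] [ 0.993  0.114 -0.001 -0.001] 0.027925708139521617
scene bin [ 0.5661 -0.1962] [223. 133.] 0.228 n 5927 DROP [ 0.5982 -0.1888]
```

{"method": "send_rows", "body": {
  "deltas": [
    [[0.004,0.004,-0.05,0,0,0,1],[0,0,-0.06,0,0,0,1],[0,0,-0.06,0,0,0,1],[0,0,-0.04,0,0,0,1],[0,0,-0.03,0,0,0,1],[0,0,-0.03,0,0,0,1],[0,0,-0.03,0,0,0,1],[0,0,-0.03,0,0,0,1],[0,0,-0.03,0,0,0,1],[0,0,-0.03,0,0,0,1]]
  ]
}}

```text
t: 43.2
tool_pos: [0.597, -0.1889, 0.2432]
tcp_rot: [0.993, 0.115, 0.003, 0.001]
force: [-0.7, 0.9, 9.8]
grip_width: 0.028
finger_force: 30.0
```

{"method": "send_rows", "body": {
  "deltas": [
    [[-0.003,0,-0.03,0,0,0,1],[0,0,-0.03,0,0,0,1],[0,0,-0.035,0,0,0,1],[0,0,-0.035,0,0,0,1],[0,0,-0.035,0,0,0,1],[0,0,-0.035,0,0,0,1],[0,0,-0.035,0,0,0,1],[0,0,-0.035,0,0,0,1],[0,0,-0.03,0,0,0,1],[0,0,0,0,0,0,1]]
  ]
}}

```text
t: 44.03
tool_pos: [0.5925, -0.1892, 0.1788]
tcp_rot: [0.993, 0.115, -0.002, -0.001]
force: [-3.9, 0.0, -3.1]
grip_width: 0.0283
finger_force: 30.0
```

{"method": "send_rows", "body": {
  "deltas": [
    [[0,0,0,0,0,0,0.6],[0,0,0,0,0,0,0.55],[0,0,0,0,0,0,0.55],[0,0,0,0,0,0,0.55],[0,0,0,0,0,0,0.55],[0,0,0.1,0,0,0,0.55],[0,0,0.15,0,0,0,0.55],[0,0,0.18,0,0,0,0.55],[0,0,0.18,0,0,0,0.55],[0,0,0.15,0,0,0,0.55]]
  ]
}}

```text
t: 44.87
tool_pos: [0.5947, -0.189, 0.3362]
tcp_rot: [0.993, 0.115, 0.001, 0.0]
force: [0.9, 0.2, -0.8]
grip_width: 0.042
finger_force: 0.0
```

{"method": "send_rows", "body": {
  "deltas": [
    [[0.02,0.1,0,0,0,-0.02,0.5],[0.04,0.17,0,0,0,-0.03,0.5],[0.04,0.17,0,0,0,-0.03,0.5],[0.04,0.17,0,0,0,-0.03,0.5],[0.04,0.17,0,0,0,-0.03,0.5],[0.04,0.17,0,0,0,-0.03,0.5],[0.04,0.17,0,0,0,-0.03,0.5],[0.04,0.17,0,0,0,-0.03,0.5],[0.04,0.13,0,0,0,-0.01,0.5],[0.03,0.08,0,0,0,0,0.5]]
  ]
}}

```text
t: 45.7
tool_pos: [0.6678, 0.1158, 0.3337]
tcp_rot: [1.0, 0.023, 0.0, -0.001]
force: [-0.2, 0.6, -0.4]
grip_width: 0.0461
finger_force: 0.0
```

{"method": "send_rows", "body": {
  "deltas": [
    [[0,0,0,0,0,0,0.5],[0,0,0,0,0,0,0.5],[0,0,0,0,0,0,0.5]]
  ]
}}

```text
t: 45.95
tool_pos: [0.6683, 0.1096, 0.3331]
tcp_rot: [1.0, 0.021, 0.0, 0.0]
force: [0.6, 0.8, -0.7]
grip_width: 0.0458
finger_force: 0.0
```

```bash
python3 chk.py 17; python3 - <<'E'
from h import *
for P,n in((spts('s17'),'s'),(wpts('w17'),'w')):
    m=(abs(P[:,0]-.705)<.045)&(abs(P[:,1]-.12)<.03)&(P[:,2]>.213)&(P[:,2]<.26);q=P[m]
    print(n,m.sum(), q.min(0) if len(q) else '', q.max(0) if len(q) else '')
a=cv2.imread('pics/w17.png');b=cv2.imread('pics/s17.png');t=cv2.imread('pics/t17.png')
cv2.imwrite('pics/v17.png',np.vstack([cv2.resize(np.hstack([a,b]),(800,300)),np.hstack([cv2.resize(b[150:300,240:440],(400,300)),cv2.resize(t[120:270,280:480],(400,300))])]))
E
```

```text
[0.66830531 0.10958393 0.33310455] [1.    0.021 0.    0.   ]
bin [ 0.6523 -0.2297] size [65. 27.] yaw 0.305 n 287 DROP [ 0.6838 -0.2198]
slot z pct [0.197 0.198 0.199 0.2   0.201 0.202 0.203] n 160
scene bin [ 0.5657 -0.1962] [224. 133.] 0.231 n 6395 DROP [ 0.5979 -0.1886]
FR 0 
FM 0 
FL 0 
BL 0 
BM 540 [0.5831 0.1147 0.1189]
BR 320 [0.5851 0.0462 0.1197]
s 190 [0.69496331 0.11600783 0.21359398] [0.72351979 0.12844044 0.23965662]
w 472 [0.69304986 0.1143651  0.22325303] [0.72161943 0.12736813 0.23736741]
```

View pics/v17.png

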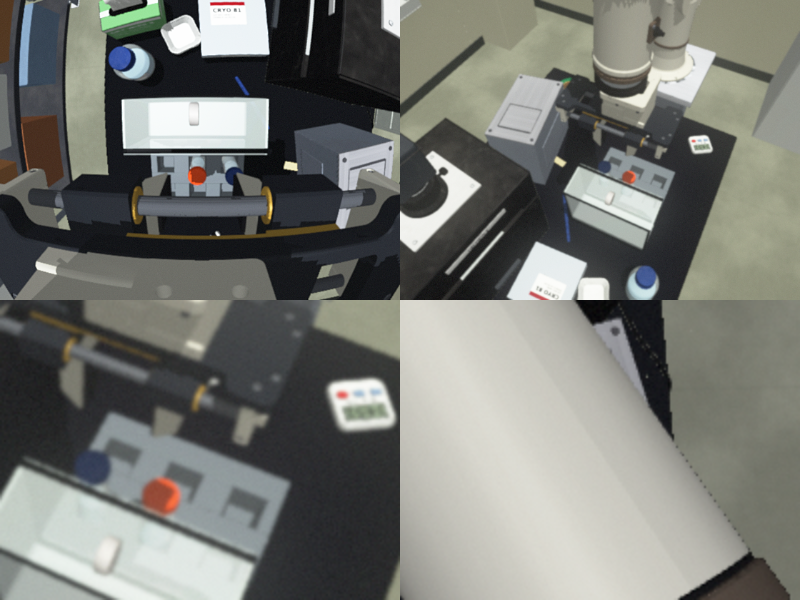

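All four open tubes are gone, the flap is shut and both capped tubes stand. The lug is at (0.708, 0.1215, 0.2225). I'll move over it and grip properly this time, with tool z at about 0.1935.

{"method": "send_rows", "body": {
  "deltas": [
    [[0.07,0.03,0,0,0,0,0.5],[0.07,0.03,0,0,0,0,0.5],[0.046,0,-0.1,0,0,0,0.5],[0,0,-0.15,0,0,0,0.5],[0,0,-0.1,0,0,0,0.5],[0,0,0,0,0,0,0.5],[0,0,0,0,0,0,0.5],[0,0,0,0,0,0,0.5]]
  ]
}}

```text
t: 46.77
tool_pos: [0.7061, 0.1221, 0.2649]
tcp_rot: [1.0, 0.02, 0.001, -0.0]
force: [-0.9, 0.9, -0.0]
grip_width: 0.046
finger_force: 0.0
```

{"method": "send_rows", "body": {
  "deltas": [
    [[-0.003,-0.002,-0.08,0,0,0,0.5],[0,0,-0.12,0,0,0,0.5],[0,0,-0.1,0,0,0,0.5],[0,0,-0.05,0,0,0,0.5],[0,0,0,0,0,0,0.5],[0,0,0,0,0,0,0.5]]
  ]
}}

```text
t: 47.27
tool_pos: [0.7055, 0.1224, 0.1946]
tcp_rot: [1.0, 0.021, 0.001, -0.0]
force: [0.1, -0.2, -0.1]
grip_width: 0.0458
finger_force: 0.0
```

{"method": "send_rows", "body": {
  "deltas": [
    [[0,0,0,0,0,0,0.7],[0,0,0,0,0,0,0.85],[0,0,0,0,0,0,1],[0,0,0,0,0,0,1],[0,0,0,0,0,0,1],[0,0,0,0,0,0,1],[0,0,0,0,0,0,1],[0,0,0,0,0,0,1],[0,0,0,0,0,0,1],[0,0,0,0,0,0,1]]
  ]
}}

```text
t: 48.1
tool_pos: [0.7051, 0.1208, 0.1936]
tcp_rot: [1.0, 0.02, 0.0, 0.001]
force: [-1.0, -4.9, 5.1]
grip_width: 0.0119
finger_force: 30.0
```

```bash
cat > arc2.py <<'E'
import sys
from h import *
# closing path: tool pos = lug centre + (-.0025,0,-.028); target angle, rows
H=np.array([.6364-.0025,.1184]);hz=.045-.028; o=manip.observe(); p=o['tool_pos']; n=int(sys.argv[2])
e=np.array([np.cos(.041),np.sin(.041)]); x=(p[:2]-H)@e; z=p[2]-hz; r=np.hypot(x,z); a=np.arctan2(z,x)
a0=np.arctan2(.055,-.183); th=a0-a; T=float(sys.argv[1])
print('theta',th.round(3),'r',r.round(4),'f',o['force'].round(1),'tq',o['wrist_torque'].round(2),o['grip_width'])
q=a0-np.linspace(th,T,n+1);P=.191*np.c_[np.cos(q),np.sin(q)];D=np.diff(P,axis=0)/.2
for i in range(0,n,5):
    m=D[i:i+5].mean(0);print(i,(m[0]*e).round(4),m[1].round(4))
E
python3 arc2.py 0 50
```

```text
theta 1.662 r 0.1904 f [-1.  -4.9  5.1] tq [-1.03  0.37  0.04] 0.011862228958034026
0 [-0.0303 -0.0012] 0.0094
5 [-0.0314 -0.0013] 0.0042
10 [-0.0317 -0.0013] -0.001
15 [-0.0311 -0.0013] -0.0063
20 [-0.0296 -0.0012] -0.0113
25 [-0.0273 -0.0011] -0.0161
30 [-0.0243 -0.001 ] -0.0204
35 [-0.0206 -0.0008] -0.0241
40 [-0.0163 -0.0007] -0.0272
45 [-0.0116 -0.0005] -0.0295
```

Theta reads 1.662, r is right and the grip is 11.9 mm, so it's a solid grasp. Lowering now.

{"method": "send_rows", "body": {
  "deltas": [
    [[-0.03,-0.001,0.01,0,0,0,1],[-0.03,-0.001,0.009,0,0,0,1],[-0.03,-0.001,0.009,0,0,0,1],[-0.031,-0.001,0.008,0,0,0,1],[-0.031,-0.001,0.007,0,0,0,1],[-0.031,-0.001,0.006,0,0,0,1],[-0.031,-0.001,0.005,0,0,0,1],[-0.031,-0.001,0.004,0,0,0,1],[-0.032,-0.002,0.003,0,0,0,1],[-0.032,-0.002,0.002,0,0,0,1]]
  ]
}}

```text
t: 48.93
tool_pos: [0.6441, 0.1183, 0.2057]
tcp_rot: [1.0, 0.02, 0.001, 0.001]
force: [2.7, -3.8, -0.3]
grip_width: 0.0119
finger_force: 30.0
```

```bash
python3 arc2.py 0 40
```

```text
theta 1.333 r 0.189 f [ 2.7 -3.8 -0.3] tq [-0.95 -0.94  0.02] 0.01193695837834484
0 [-0.0317 -0.0013] -0.0009
5 [-0.0312 -0.0013] -0.0062
10 [-0.0297 -0.0012] -0.0113
15 [-0.0274 -0.0011] -0.016
20 [-0.0244 -0.001 ] -0.0204
25 [-0.0207 -0.0008] -0.0241
30 [-0.0164 -0.0007] -0.0272
35 [-0.0116 -0.0005] -0.0296
```

{"method": "send_rows", "body": {
  "deltas": [
    [[-0.032,-0.001,0.002,0,0,0,1],[-0.032,-0.001,0,0,0,0,1],[-0.032,-0.001,-0.001,0,0,0,1],[-0.032,-0.001,-0.002,0,0,0,1],[-0.032,-0.002,-0.003,0,0,0,1],[-0.031,-0.001,-0.004,0,0,0,1],[-0.031,-0.001,-0.005,0,0,0,1],[-0.031,-0.001,-0.006,0,0,0,1],[-0.031,-0.001,-0.007,0,0,0,1],[-0.031,-0.001,-0.008,0,0,0,1]]
  ]
}}

```text
t: 49.77
tool_pos: [0.5808, 0.1156, 0.1984]
tcp_rot: [1.0, 0.02, 0.001, 0.001]
force: [2.3, -5.7, -2.2]
grip_width: 0.0121
finger_force: 30.0
```

```bash
python3 arc2.py 0 30
```

```text
theta 0.994 r 0.1891 f [ 2.3 -5.7 -2.2] tq [-1.18 -1.11 -0.03] 0.012062754517594603
0 [-0.0295 -0.0012] -0.0114
5 [-0.0272 -0.0011] -0.0161
10 [-0.0242 -0.001 ] -0.0203
15 [-0.0205 -0.0008] -0.024
20 [-0.0162 -0.0007] -0.0271
25 [-0.0116 -0.0005] -0.0294
```

{"method": "send_rows", "body": {
  "deltas": [
    [[-0.03,-0.002,-0.009,0,0,0,1],[-0.03,-0.002,-0.01,0,0,0,1],[-0.03,-0.001,-0.011,0,0,0,1],[-0.029,-0.001,-0.012,0,0,0,1],[-0.029,-0.001,-0.013,0,0,0,1],[-0.028,-0.001,-0.014,0,0,0,1],[-0.028,-0.001,-0.015,0,0,0,1],[-0.027,-0.001,-0.016,0,0,0,1],[-0.027,-0.001,-0.017,0,0,0,1],[-0.026,-0.001,-0.018,0,0,0,1]]
  ]
}}

```text
t: 50.6
tool_pos: [0.5235, 0.1132, 0.1719]
tcp_rot: [1.0, 0.02, 0.0, 0.001]
force: [-0.2, -7.6, 4.3]
grip_width: 0.012
finger_force: 30.0
```

```bash
python3 arc2.py 0 20
```

```text
theta 0.659 r 0.1902 f [-0.2 -7.6  4.3] tq [-1.48 -0.38  0.02] 0.011956452101755098
0 [-0.024 -0.001] -0.0203
5 [-0.0203 -0.0008] -0.024
10 [-0.0161 -0.0007] -0.027
15 [-0.0115 -0.0005] -0.0293
```

{"method": "send_rows", "body": {
  "deltas": [
    [[-0.025,-0.001,-0.019,0,0,0,1],[-0.024,-0.002,-0.02,0,0,0,1],[-0.024,-0.001,-0.02,0,0,0,1],[-0.023,-0.002,-0.021,0,0,0,1],[-0.022,-0.001,-0.022,0,0,0,1],[-0.021,-0.001,-0.023,0,0,0,1],[-0.021,-0.002,-0.023,0,0,0,1],[-0.02,-0.001,-0.024,0,0,0,1],[-0.019,-0.001,-0.025,0,0,0,1],[-0.018,-0.001,-0.025,0,0,0,1]]
  ]
}}

```text
t: 51.43
tool_pos: [0.4775, 0.1112, 0.1269]
tcp_rot: [1.0, 0.021, -0.002, 0.001]
force: [-5.5, -6.4, 6.0]
grip_width: 0.0119
finger_force: 30.0
```

```bash
python3 arc2.py 0 15
```

```text
theta 0.32 r 0.1913 f [-5.5 -6.4  6. ] tq [-1.19  0.77 -0.03] 0.011947917482766456
0 [-0.0108 -0.0004] -0.0173
5 [-0.0089 -0.0004] -0.0183
10 [-0.0069 -0.0003] -0.0192
```

{"method": "send_rows", "body": {
  "deltas": [
    [[-0.015,-0.001,-0.024,0,0,0,1],[-0.012,-0.001,-0.02,0,0,0,1],[-0.01,0,-0.018,0,0,0,1],[-0.01,-0.001,-0.018,0,0,0,1],[-0.009,0,-0.018,0,0,0,1],[-0.009,-0.001,-0.018,0,0,0,1],[-0.009,0,-0.018,0,0,0,1],[-0.008,0,-0.018,0,0,0,1],[-0.008,0,-0.019,0,0,0,1],[-0.007,0,-0.019,0,0,0,1]]
  ]
}}

```text
t: 52.27
tool_pos: [0.4558, 0.1103, 0.0882]
tcp_rot: [1.0, 0.021, -0.004, 0.002]
force: [-8.6, -7.0, 6.0]
grip_width: 0.012
finger_force: 30.0
```

```bash
python3 arc2.py 0 10
```

```text
theta 0.088 r 0.1919 f [-8.6 -7.   6. ] tq [-1.11  1.57  0.  ] 0.011957157140162742
0 [-0.0029 -0.0001] -0.0079
5 [-0.0026 -0.0001] -0.008
```

{"method": "send_rows", "body": {
  "deltas": [
    [[-0.006,-0.001,-0.01,0,0,0,1],[-0.005,0,-0.01,0,0,0,1],[-0.004,-0.001,-0.01,0,0,0,1],[-0.003,0,-0.01,0,0,0,1],[-0.003,0,-0.01,0,0,0,1],[-0.003,0,-0.01,0,0,0,1],[-0.002,0,-0.01,0,0,0,1],[-0.002,0,-0.008,0,0,0,1],[0,0,0,0,0,0,1]]
  ]
}}

```text
t: 53.02
tool_pos: [0.4499, 0.1101, 0.0724]
tcp_rot: [1.0, 0.021, -0.004, 0.002]
force: [-8.1, -5.6, 4.7]
grip_width: 0.0117
finger_force: 30.0
```

```bash
python3 arc2.py 0 5
```

```text
theta 0.0 r 0.1923 f [-8.1 -5.6  4.7] tq [-1.01  1.46 -0.02] 0.01168417776404074
0 [-0. -0.] -0.0
```

{"method": "send_rows", "body": {
  "deltas": [
    [[0,0,-0.006,0,0,0,1],[0,0,-0.006,0,0,0,1],[0,0,-0.006,0,0,0,1],[0,0,0,0,0,0,1]]
  ]
}}

```text
t: 53.35
tool_pos: [0.4487, 0.11, 0.0685]
tcp_rot: [1.0, 0.021, -0.005, 0.002]
force: [-11.5, -5.8, 3.5]
grip_width: 0.0119
finger_force: 30.0
```

{"method": "send_rows", "body": {
  "deltas": [
    [[-0.003,0,-0.006,0,0,0,1],[-0.003,0,-0.006,0,0,0,1],[-0.002,0,-0.006,0,0,0,1],[0,0,0,0,0,0,1]]
  ]
}}

```text
t: 53.68
tool_pos: [0.4477, 0.1099, 0.0651]
tcp_rot: [1.0, 0.021, -0.004, 0.002]
force: [-10.0, -4.9, 3.7]
grip_width: 0.0117
finger_force: 30.0
```

```bash
python3 - <<'E'
from h import *
snap('scene','s20');snap('wrist','w20');print(manip.observe()['tool_pos'])
for n,P in(('s',spts('s20')),('w',wpts('w20')),('s0',spts('scene0')),('t0',spts('top0')),('w0',wpts('w0'))):
    for x,y in((.60,.17),(.60,.06),(.50,.17),(.50,.06)):
        m=(abs(P[:,0]-x)<.02)&(abs(P[:,1]-y)<.02)&(P[:,2]<.15);print(n,x,y,np.percentile(P[m,2],[50,75,95]).round(4) if m.sum() else '',m.sum())
E
```

```text
[0.44775615 0.10990905 0.06514644]
s 0.6 0.17 [0.1264 0.1272 0.1284] 470
s 0.6 0.06 [0.1264 0.1274 0.1285] 424
s 0.5 0.17 [0.1285 0.1294 0.1305] 395
s 0.5 0.06 [0.1287 0.1297 0.1309] 357
w 0.6 0.17  0
w 0.6 0.06  0
w 0.5 0.17 [0.1273 0.1277 0.1283] 9237
w 0.5 0.06 [0.1274 0.1279 0.1285] 9473
s0 0.6 0.17 [0.1255 0.1264 0.1274] 460
s0 0.6 0.06 [0.1254 0.1264 0.1274] 417
s0 0.5 0.17 [0.1255 0.1264 0.1276] 389
s0 0.5 0.06 [0.1256 0.1264 0.1277] 349
t0 0.6 0.17 [0.1254 0.1264 0.1277] 309
t0 0.6 0.06 [0.1252 0.1263 0.1279] 303
t0 0.5 0.17 [0.1253 0.1263 0.1276] 325
t0 0.5 0.06 [0.1253 0.1263 0.1277] 327
w0 0.6 0.17 [0.1242 0.1247 0.1254] 2326
w0 0.6 0.06 [0.1243 0.1247 0.1254] 2634
w0 0.5 0.17 [0.1241 0.1246 0.1253] 2638
w0 0.5 0.06 [0.1242 0.1247 0.1253] 3292
```

The depth check on the hood's roof shows it still about 0.023 rad (4 mm at the lug) open. I'll lower it further.

{"method": "send_rows", "body": {
  "deltas": [
    [[-0.002,0,-0.006,0,0,0,1],[-0.002,0,-0.006,0,0,0,1],[-0.001,0,-0.006,0,0,0,1],[-0.001,0,-0.004,0,0,0,1],[0,0,0,0,0,0,1]]
  ]
}}

```text
t: 54.2
tool_pos: [0.4466, 0.1099, 0.0608]
tcp_rot: [1.0, 0.021, -0.004, 0.002]
force: [-9.6, -5.2, 3.7]
grip_width: 0.0119
finger_force: 30.0
```

{"method": "send_rows", "body": {
  "deltas": [
    [[-0.001,0,-0.005,0,0,0,1],[0,0,-0.005,0,0,0,1],[0,0,0,0,0,0,1],[0,0,0,0,0,0,1]]
  ]
}}

```text
t: 54.53
tool_pos: [0.4467, 0.1098, 0.0604]
tcp_rot: [1.0, 0.021, -0.004, 0.003]
force: [-15.6, -9.5, 25.8]
grip_width: 0.0122
finger_force: 30.0
```

```bash
cat > hood.py <<'E'
from h import *
import sys
snap('scene','sh');P=spts('sh');o=manip.observe();print(o['tool_pos'],o['force'])
for x,y in((.60,.17),(.60,.06),(.50,.17),(.50,.06)):
    m=(abs(P[:,0]-x)<.02)&(abs(P[:,1]-y)<.02)&(P[:,2]<.15);print(x,y,np.percentile(P[m,2],[50,75,95]).round(4) if m.sum() else '',m.sum())
E
python3 hood.py
```

```text
[0.446692   0.10980616 0.06044005] [-14.92264365  -8.26498123  25.25076878]
0.6 0.17 [0.1254 0.1264 0.1277] 464
0.6 0.06 [0.1256 0.1265 0.1277] 415
0.5 0.17 [0.1255 0.1264 0.1277] 389
0.5 0.06 [0.1253 0.1263 0.1276] 352
```

Shut: the roof heights match the start. I'll release slowly and withdraw.

{"method": "send_rows", "body": {
  "deltas": [
    [[0,0,0.004,0,0,0,1],[0,0,0,0,0,0,0.8],[0,0,0,0,0,0,0.6],[0,0,0,0,0,0,0.4],[0,0,0,0,0,0,0.4],[0,0,0,0,0,0,0.4],[0,0,0.08,0,0,0,0.4],[-0.02,0,0.15,0,0,0,0.4],[-0.02,0,0.18,0,0,0,0.4],[-0.02,0,0.15,0,0,0,0.4]]
  ]
}}

```text
t: 55.42
tool_pos: [0.4395, 0.1124, 0.1745]
tcp_rot: [1.0, 0.021, -0.0, -0.001]
force: [0.1, 0.3, 0.7]
grip_width: 0.0549
finger_force: 0.0
```

{"method": "send_rows", "body": {
  "deltas": [
    [[0,0,0.15,0,0,0,0.4],[0,0,0.15,0,0,0,0.4],[0,0,0,0,0,0,0.4],[0,0,0,0,0,0,0.4],[0,0,0,0,0,0,0.4]]
  ]
}}

```text
t: 55.83
tool_pos: [0.4396, 0.1111, 0.2327]
tcp_rot: [1.0, 0.021, -0.0, 0.0]
force: [-0.9, -0.9, 0.8]
grip_width: 0.0548
finger_force: 0.0
```

```bash
python3 hood.py; python3 - <<'E'
from h import *
snap('top','tf');c,a,d=bin_pose('tf');P=spts('tf');slot(P,c,a);bins('sh')
E
```

```text
[0.43904139 0.11112527 0.23216568] [0.39257841 0.31169743 0.06418446]
0.6 0.17 [0.1257 0.1263 0.1275] 463
0.6 0.06 [0.1256 0.1263 0.1275] 418
0.5 0.17 [0.1255 0.1265 0.1276] 387
0.5 0.06 [0.1255 0.1264 0.1277] 349
bin [ 0.5651 -0.1959] size [220. 132.] yaw 0.231 n 6641 DROP [ 0.5972 -0.1884]
slot z pct [0.05  0.197 0.199 0.2   0.201 0.202 0.204] n 1307
scene bin [ 0.5653 -0.196 ] [224. 132.] 0.228 n 6396 DROP [ 0.5974 -0.1886]
```

```bash
python3 -c "
from bench import manip
print(manip.close_job())"
```

```text
the job is handed in; nothing more can be done
None
```

I posted all four capless tubes through the flap into the bin, left both capped tubes standing in the box, lowered the hood fully shut under control, and handed the job in at about 56 s.

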